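# Tighten the sensor gland: finger-tight plus one flat

### The job

On the small metal enclosure, spin the loose brass gland nut down clockwise with the fingers until it is just finger-tight: it stops running freely and the tabbed washer under it just begins to creep round with it. Then, with the open-ended wrench and not the fingers, tighten it gently one sixth of a turn, so that the washer's tab ends at the second mark; ease the load off before drawing the wrench away. Lay the wrench back on its wooden rest and leave everything else on the bench undisturbed.

Things in the scene. Friction and masses are not known exactly. Their poses are not given: they have to be found in the camera images.
- enclosure: Fixed die-cast aluminium instrument box, 124 x 94 mm, 60 mm high, with a plastic compression gland upright in the middle of its lid. Origin: centre of the underside; the gland's axis is the vertical through it.
- gland (a point): On the gland's axis, top of its fixed flange (80 mm over the bench; 58 mm wide, 4 mm thick, on a 34 mm neck). Axes as the box's. The flange has two black radial marks: the start mark along +x, the end mark 60 degrees clockwise of it from above. Above it: washer to 84 mm, nut 85 to 109 mm, and a fixed 10 mm steel sensor tube on the axis up to 134 mm.
- nut: Brass hex nut, 27 mm across flats, 24 mm high. Origin: on the gland's axis, at its underside; z up; x is square to a pair of flats (they repeat every 60 degrees). Tightens clockwise from above, height constant. Starts loose: turns with 0.04 N m of drag for an unknown 34 to 86 degrees until seated, then takes the washer along. Seated, it is springy: 4 N m per rad.
- washer (a joint): Turn of the indicator washer under the nut, rad, clockwise from above. 0 (tab, 27 mm from the axis, at the start mark) until the nut is seated, then follows the nut. Gives way at 0.25 N m, needs about 0.46 N m at one sixth of a turn (1.05 rad), stays where left. Let go, the nut springs back up to 0.12 rad, the washer does not. The tab cannot be pushed.
- wrench: Loose steel open-ended wrench, 0.14-0.26 kg, 9 mm thick, flat on the rest. Origin: middle of the jaws (where the nut's axis comes), underside; +x out of the open end, handle to -x. Jaws 28.8 mm apart (6 to 8 degrees of play on the nut), reaching 12 mm ahead of the origin, then flared tips to 17 mm; throat 17 mm behind it. Head 50 mm wide, handle 16 mm, ending 173 mm behind.
- wrench_grip (a point): Place to hold the wrench: middle of the handle's thickness, 90 mm behind the jaws' middle (point axes as the wrench's).
- rest: Fixed wooden wrench rest, base 150 x 60 x 8 mm, two cross supports with tops 30 mm over the bench, 100 mm apart along the rest's x (12 mm thick, 88 mm free between them), with lips 10 mm high and 44 mm apart against rolling off sideways. Origin: centre of the underside; x along the wrench, jaws to +x.
- rest_mid (a point): Middle between the two supports, at the height of their tops, where the wrench's grip place lies at first (the wrench's grip is 4.5 mm above it).
- multimeter: Bystander: yellow hand multimeter lying flat, 160 x 78 x 34 mm; origin centre of underside.
- solder_spool: Bystander: metal spool standing on end, 56 mm wide, 46 mm high; origin centre of underside.
- spray_can: Bystander: upright can, 52 mm wide, 150 mm high; origin centre of underside.
- parts_tray: Bystander: clear open parts tray, 120 x 90 x 35 mm; origin centre of underside.
Mind the look-alikes: they are no part of the job. There is more than one size of the wrench; the job needs the larger.

How it is judged:
On the way, in this order (a step that is already met when the one before it is completed fails the run):
1. the fingers, on the nut, have brought it finger-tight: the washer has begun to turn (more than 0.02 rad) (value of joint washer above 0.02 rad and contact force between the fingers and nut above 0.3 N), for 0.05 s.
2. with the wrench's jaws round the nut, the washer has been turned to at least 0.88 rad (value of joint washer above 0.88 rad and horizontal distance between wrench and nut below 0.012 m and contact force between wrench and nut above 0.3 N), for 0.05 s.
At the end, for the whole second after the job is handed in: The washer stands between 0.88 and 1.25 rad (one sixth of a turn, about -10 to +12 degrees); the wrench lies flat (within 0.12 rad) and still on its rest, its grip place within 30 mm of the rest's middle seen from above (value of joint washer between 0.88 and 1.25 rad and horizontal distance between wrench_grip and rest_mid below 0.03 m and height (world z) of wrench_grip between 0.028 and 0.041 m and angle between wrench's own z axis and vertical below 0.12 rad and contact force between wrench and rest above 0.3 N and linear speed of wrench below 0.02 m/s); the robot touches nothing.
It fails at once if the fingers press on the nut (over 2 N) when the washer is past 0.25 rad: the extra turn is the wrench's (contact force between the fingers and nut above 2 N and value of joint washer above 0.25 rad).
It fails at once if the nut is overtightened: washer beyond 1.35 rad (value of joint washer above 1.35 rad).
It fails at once if the wrench is forced against the nut, gland or enclosure (over 120 N of contact in all) (contact force between wrench and enclosure above 120 N).
It fails at once if a bystander is moved more than 30 mm (distance of any of multimeter, solder_spool, spray_can, parts_tray from where it was at the start of the episode above 0.03 m).
It also fails if it takes over 72 s, if anything falls off the work surface, if the arm or the gripper's body presses on something with over 40 N, if the wrist force passes 120 N, or if a joint passes its speed limit or range.

### The arm

A 6-joint arm with a two-finger parallel gripper is mounted at the origin on the work surface. World frame = base frame: x ahead of the robot, y to its left, z up, the work surface at z = 0. Lengths are in m, angles in rad, forces in N, time in s.
With the tool pointing down it reaches from about 0.35 to 0.875 m from the base axis. Payload 15.5 kg.
Tool frame: the origin (TCP) lies on the mounting face of the last link; the fingertips stand 173 mm ahead of it and the grasp point (between the pads) lies 155 mm ahead of it; z points along the fingers, y is the direction in which the jaws open and shut (so a half turn about z gives the same grasp; the last joint's range is limited). The gripper opens to 85 mm and grips with 20 to 120 N. Pads are 22 mm wide; open, the fingers measure 114 mm over their backs; the gripper's body (76 mm by 85 mm) begins 54 mm behind the grasp point. The pads swing forward as they close: fully open they stand 13 mm farther back than shut.
Start: joints at [-0.096, 0.494, 1.345, -0, 1.302, -0.096], TCP at [0.625, 0, 0.405] pointing down, gripper open.
Joint ranges: [-2.91, 2.91], [-0.82, 2.16], [0.22, 2.67], [-1.22, 4.37], [0.12, 2.79], [-3.08, 3.08]. Speed limits (rad/s): [1.89, 1.89, 2.57, 3.01, 3.01, 3.01].

### API

Orientations are given as a unit quaternion [w, x, y, z].
In Python, from rig import manip gives the robot as it stands.
- The arm moves only by the shell command python3 -m pendant 'ROWS' [FORCE]. ROWS is JSON, a list of rows, each a list of 7 numbers: the shift along the tool's x, y, z in cm, then the turn, a rotation vector about the tool's x, y, z in degrees, then the finger opening in cm, from 0 to 8.54. In form: [[dx, dy, dz, ax, ay, az, gripper], ...]. A call has 1 to 10 rows; each row is the pose to reach, as a shift and turn from the pose commanded when the call began, along the tool's axes at that moment; what a row does not reach only later rows make up. A row lasts 1/10 s, in which the tool goes at most 50 mm and 8.59 degrees, less where a joint would pass 70% of its speed; a pose out of reach is approached as far as the arm can. A call with a gripper value outside its range is refused whole. The fingers move at their own pace and stop on an object; FORCE is the grip in N (left out, the last holds). Time passes only in rows, so rows that repeat a pose let the fingers close. It gives the time, the measured TCP pose, the force and the opening at its end, in the units of the state.
- manip.get_state(): the state, without advancing time (a new reading comes with each control period).
- manip.read_camera(name): name is "scene" or "side" or "wrist"; returns a dict with "color" (480x640x3 uint8, red, green, blue), "range_z" (480x640 float32, m along the optical axis (not along the pixel's ray), 0 where there is no reading), "fx", "fy", "cx", "cy" (pixels), "k1" (the pictures are not rectified: a ray, as slopes to the right and down, at radius r is drawn at 1 + k1 r^2 times it, then the intrinsics apply), "extrinsics" (4x4, takes a point from camera to world coordinates). Camera axes: x right, y up, looking along -z (the intrinsics and any distortion apply to the point x, -y, -z); pixel columns grow to the right and rows downward; lengths in m; the calibration is good to about 2 mm. A picture is of the moment at which its call begins.
- manip.sign_off(): hands the job in, once; it reports no verdict.
The state is a dict: "clock": time; "joints": joint angles; "dq": joint speeds; "joint_torque": joint torques, N m; "position": TCP position; "eef_rot": TCP orientation; "ft_force": force on the tool from outside, world axes, zero at the start; "torque": the same for the moment, N m; "gripper_width": finger opening in m.
Only numpy, scipy, OpenCV 4.12 (cv2) and the standard library are available. Lean on these libraries where they do the work, as an engineer would, in place of code of your own. Each camera call takes 0.05 s, during which the arm holds its last target.

## Working session

There is one attempt and no reset: what is moved stays moved. The work goes in short steps, Python scripts to look and compute and a shell command to move; the robot and the scene stay as the last step left them, time stands still between calls to the robot, and variables do not carry over. Pictures are saved under pics/ and viewed, and the job is handed in when it is done.

```bash
ls; mkdir -p pics; cat > h.py <<'E'
import numpy as np, cv2, json
from rig import manip
from scipy.spatial.transform import Rotation as R
def cam(n,save=None):
    c=manip.read_camera(n)
    if save: cv2.imwrite('pics/'+save,cv2.cvtColor(c['color'],cv2.COLOR_RGB2BGR))
    return c
def ray(c,u,v):
    x=(u-c['cx'])/c['fx'];y=(v-c['cy'])/c['fy']
    a,b=x,y
    for _ in range(20):
        s=1+c['k1']*(a*a+b*b);a,b=x/s,y/s
    E=np.array(c['extrinsics']);return E[:3,3],E[:3,:3]@np.array([a,-b,-1.])
def onz(c,u,v,z):
    o,d=ray(c,u,v);return o+d*(z-o[2])/d[2]
def depthpt(c,u,v):
    o,d=ray(c,u,v);return o+d*c['range_z'][int(round(v)),int(round(u))]
def proj(c,p):
    E=np.array(c['extrinsics']);q=E[:3,:3].T@(np.array(p)-E[:3,3]);a,b=q[0]/-q[2],-q[1]/-q[2]
    s=1+c['k1']*(a*a+b*b);return c['fx']*a*s+c['cx'],c['fy']*b*s+c['cy']
def st():
    s=manip.get_state();r=R.from_quat(np.r_[s['eef_rot'][1:],s['eef_rot'][0]])
    return s,r
E
python3 - <<'E'
from h import *
s=manip.get_state();print(s)
for n in("scene","side","wrist"):
    c=cam(n,n+'0.png');print(n,c['fx'],c['k1'],np.round(c['extrinsics'],3).tolist())
E
```

```text
pics
{'clock': 0.0, 'joints': array([-9.55298599e-02,  4.94157754e-01,  1.34610555e+00, -4.94621115e-06,
        1.30251569e+00, -9.54945906e-02]), 'dq': array([-0.00064055, -0.00085967,  0.00024678, -0.00075418,  0.00108809,
        0.00232596]), 'joint_torque': array([-2.68344644e-03, -8.82162237e+01, -3.83866239e+01, -4.40739132e-04,
        1.02696815e-02,  1.38197843e-04]), 'position': array([ 6.24854279e-01, -2.27418237e-06,  4.04124615e-01]), 'eef_rot': array([-4.56007167e-04,  7.07118662e-01,  7.07094652e-01, -3.79362877e-04]), 'ft_force': array([-1.01653576, -0.15080104, -0.04352271]), 'torque': array([ 0.01421189,  0.04537759, -0.03134798]), 'gripper_width': 0.08567529907421141}
scene 433.54017324749253 -0.08357896418540461 [[-0.772, -0.539, 0.335, 0.9], [0.635, -0.646, 0.424, 0.403], [-0.012, 0.54, 0.842, 0.902], [0.0, 0.0, 0.0, 1.0]]
side 614.4660030601702 -0.02918276865526513 [[0.977, 0.115, -0.18, 0.376], [-0.213, 0.495, -0.843, -1.023], [-0.008, 0.862, 0.508, 0.691], [0.0, 0.0, 0.0, 1.0]]
wrist 410.3138812359488 -0.03536976607462491 [[1.0, -0.0, 0.0, 0.625], [0.0, 0.949, 0.315, 0.08], [-0.0, -0.315, 0.949, 0.373], [0.0, 0.0, 0.0, 1.0]]
```

View pics/scene0.png

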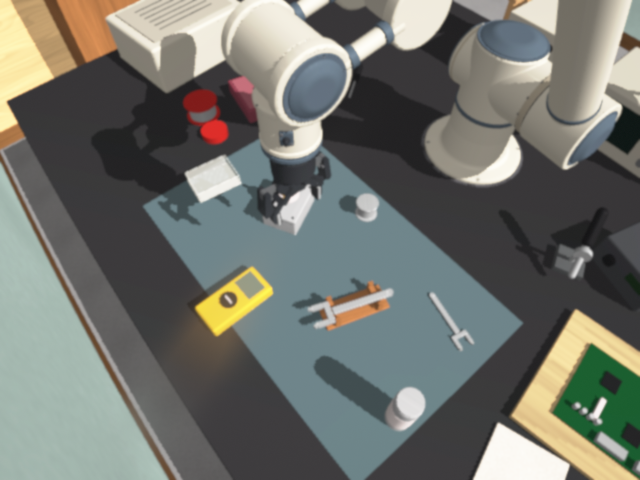

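View pics/side0.png

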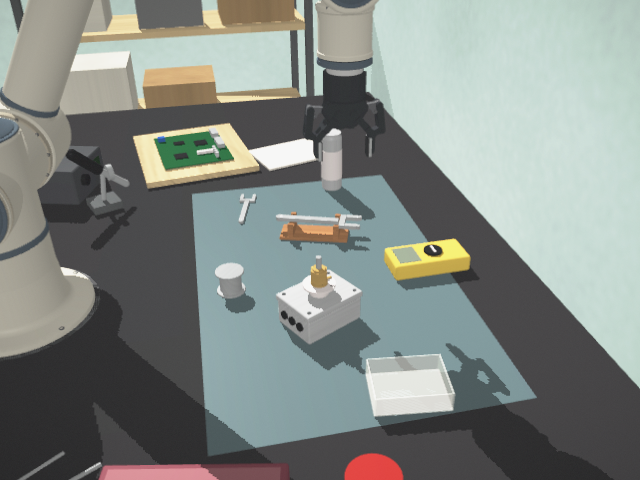

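View pics/wrist0.png

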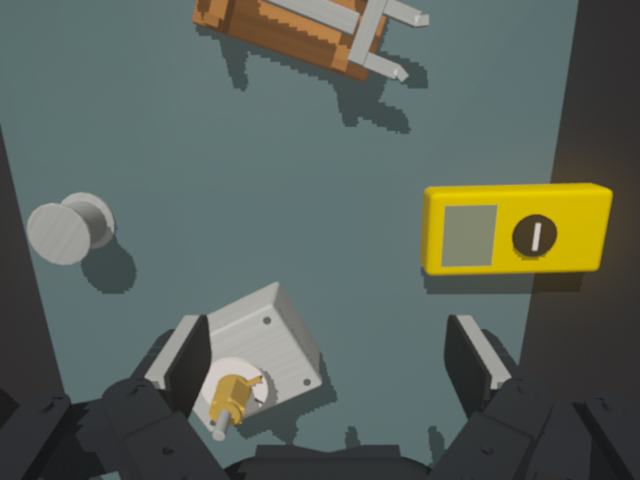

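The scene and side views show the rest with the big wrench (side ~(318,225)), the small wrench on the mat (245,207), and the box with the brass nut (319,275). The wrist view shows the tab near (258,380) and the nut at (235,395). I'll measure from these.

```bash
python3 - <<'E'
from h import *
c=cam('side');w=cam('wrist');s=cam('scene')
print('tube side',onz(c,319,257,.134),'wrist',onz(w,219,434,.134))
# enclosure lid corners in wrist
for p in[(276,284),(321,382)]: print('lid',onz(w,*p,.06))
for p in[(258,380),(262,402)]: print('tab/mark',onz(w,*p,.082), onz(w,*p,.08))
for n,p in dict(jawA=(336,219),jawB=(352,222),end=(278,217)).items(): print(n,onz(c,*p,.036))
for p in[(427,20),(407,72)]: print('wtips',onz(w,*p,.039))
cr=cv2.resize(cv2.cvtColor(w['color'],cv2.COLOR_RGB2BGR)[270:460,180:340],None,fx=4.0,fy=3.1578,interpolation=cv2.INTER_CUBIC)
cv2.imwrite('pics/crop1.png',cr)
cr=cv2.resize(cv2.cvtColor(c['color'],cv2.COLOR_RGB2BGR)[190:350,220:400],None,fx=4.0,fy=3.7,interpolation=cv2.INTER_CUBIC)
cv2.imwrite('pics/crop2.png',cr)
E
```

```text
tube side [ 0.54485924 -0.15303501  0.134     ] wrist [ 0.54525028 -0.15273787  0.134     ]
lid [ 0.58237846 -0.06530532  0.06      ]
lid [ 0.61949157 -0.16361241  0.06      ]
tab/mark [ 0.56639168 -0.14460134  0.082     ] [ 0.56598634 -0.14614472  0.08      ]
tab/mark [ 0.56855496 -0.16757566  0.082     ] [ 0.56816451 -0.16927707  0.08      ]
jawA [0.64326866 0.1467172  0.036     ]
jawB [0.67451499 0.12527021 0.036     ]
end [0.51881769 0.18539712 0.036     ]
wtips [0.69869636 0.13755813 0.039     ]
wtips [0.68588817 0.10139518 0.039     ]
```

View pics/crop1.png

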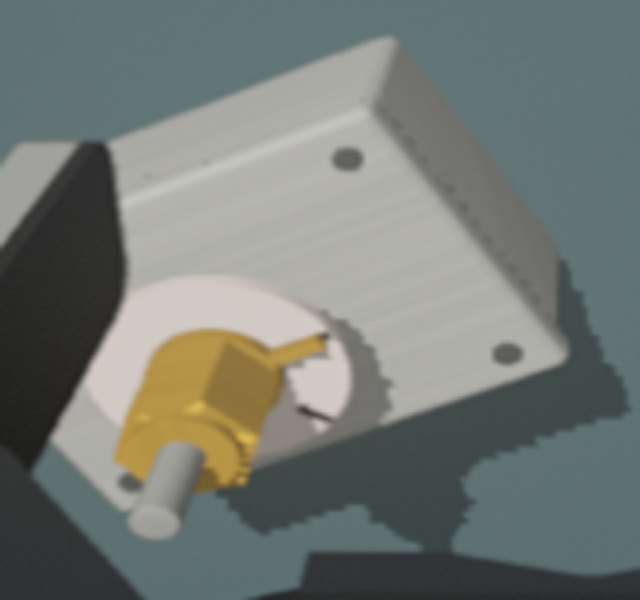

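View pics/crop2.png

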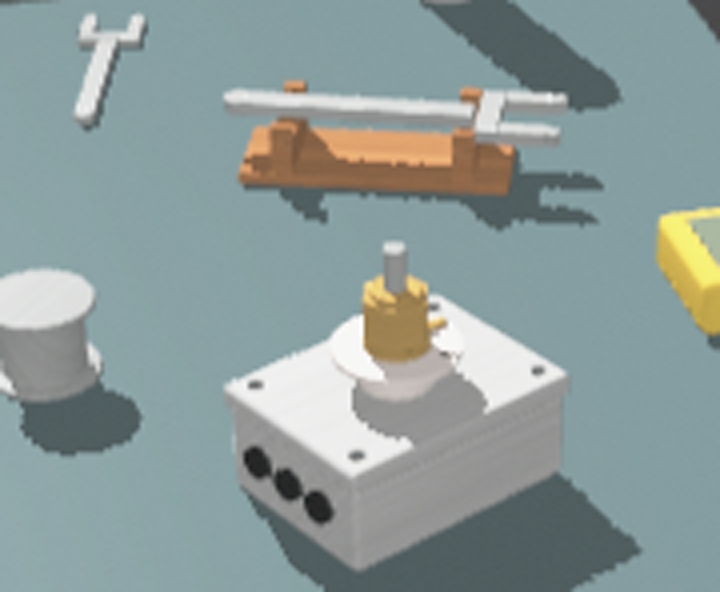

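```bash
python3 -m pendant '[[-4,-2,0,0,0,0,8.5],[-8,-4,0,0,0,0,8.5],[-12,-6.5,0,0,0,0,8.5],[-14.5,-8,0,0,0,0,8.5],[-14.5,-8,0,0,0,0,8.5]]'
python3 - <<'E'
from h import *
w=cam('wrist','w1.png')
cr=cv2.resize(cv2.cvtColor(w['color'],cv2.COLOR_RGB2BGR)[140:340,220:420],None,fx=3.0,fy=3,interpolation=cv2.INTER_CUBIC)
cv2.imwrite('pics/crop3.png',cr)
print(proj(w,[.545,-.153,.109]),proj(w,[.545,-.153,.08]))
E
```

```text
clock: 0.8
position: [0.5434, -0.1477, 0.4048]
eef_rot: [-0.0, 0.708, 0.706, -0.0]
ft_force: [0.7, 0.8, 1.0]
gripper_width: 0.0853
(np.float64(329.16391177915347), np.float64(233.18292485978273)) (np.float64(328.9989234259672), np.float64(221.22896278355967))
```

View pics/w1.png

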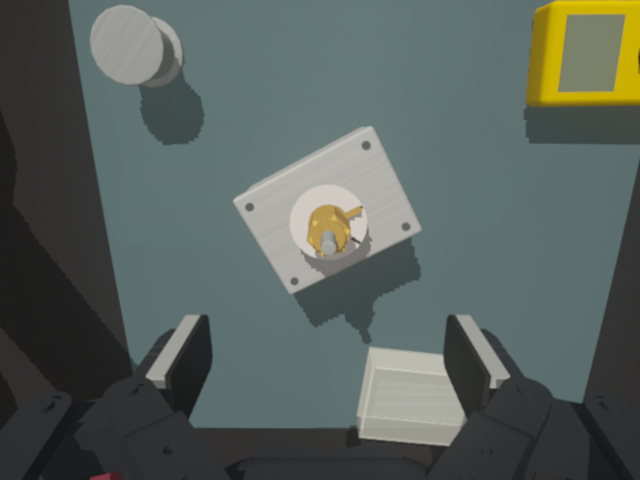

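View pics/crop3.png

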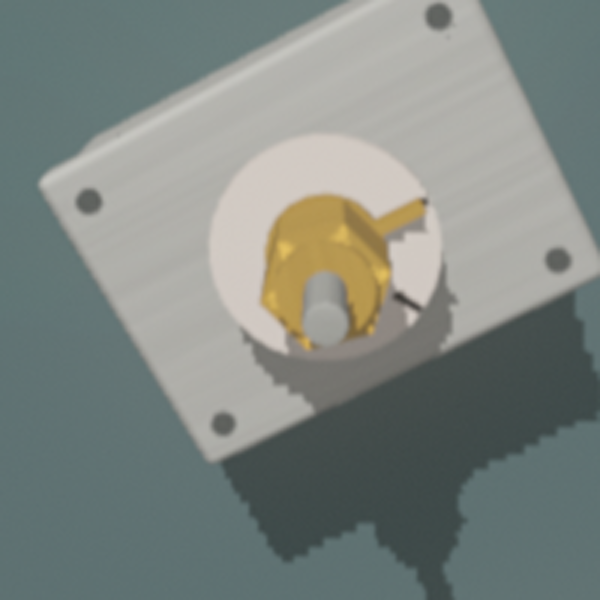

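```bash
python3 - <<'E'
from h import *
w=cam('wrist')
f=lambda p,z:onz(w,p[0]/3+220,p[1]/3+140,z)
S=[f(p,.06) for p in[(439,16),(558,260),(223,423),(89,201)]]
c=np.mean(S,0);print('axis',c)
for a,b in((3,0),(2,1),(2,3),(1,0)):
    d=S[b]-S[a];print('edge',np.degrees(np.arctan2(d[1],d[0])),np.linalg.norm(d[:2]))
print('tube',f((325,325),.134))
A=np.array([.545,-.1527,0])
for p in[(342,228),(390,272),(372,332),(308,345),(263,298),(285,245)]:
    q=f(p,.109)-A;print('nut',np.degrees(np.arctan2(q[1],q[0])),np.hypot(*q[:2]),'ax c',)
for p,z in[((425,203),.08),((395,213),.083),((408,301),.08)]:
    q=f(p,z)-A;print('tab/mark',np.degrees(np.arctan2(q[1],q[0])),np.hypot(*q[:2]))
# brass mask convex hull of top? polygon
im=w['color'];hsv=cv2.cvtColor(im,cv2.COLOR_RGB2HSV)
m=cv2.inRange(hsv,(12,110,50),(30,255,255));m[:150]=0;m[330:]=0;m[:,:230]=0;m[:,420:]=0
cv2.imwrite('pics/m1.png',cv2.resize(im[190:270,290:380,::-1],None,fx=8,fy=7,interpolation=cv2.INTER_CUBIC))
E
```

```text
axis [ 0.54574322 -0.15366564  0.06      ]
edge 27.63600422209251 0.10210823266269561
edge 27.510076414494932 0.10204780011869044
edge 117.66953599991916 0.07185374073734484
edge 117.62119709817499 0.07207801691226144
tube [ 0.54544776 -0.15335534  0.134     ]
nut 71.86491727142587 0.013900297978538428 ax c
nut 10.908281491649124 0.015435197130006906 ax c
nut -45.51321702719844 0.016056795450410548 ax c
nut -103.14376189734604 0.014985631702027895 ax c
nut -166.79309419039714 0.013903410629552616 ax c
nut 132.0581802324529 0.01253835228884409 ax c
tab/mark 24.58932536850163 0.027666070062860385
tab/mark 29.0043902140571 0.02018351890474689
tab/mark -32.86466507351822 0.025566922170509414
```

View pics/m1.png

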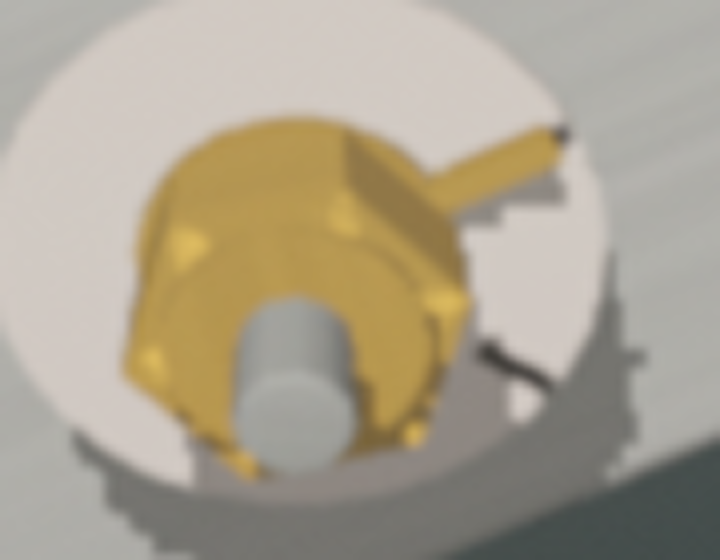

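```bash
cat >> h.py <<'E'
def delta(x,y,z,yaw_deg):
    """rows for tool down, tool y axis at yaw_deg in world"""
    s,r=st();a=np.radians(yaw_deg)
    Y=np.array([np.cos(a),np.sin(a),0]);Z=np.array([0,0,-1.]);X=np.cross(Y,Z)
    T=R.from_matrix(np.c_[X,Y,Z]);d=r.inv().apply(np.array([x,y,z])-s['position']);v=(r.inv()*T).as_rotvec(degrees=True)
    print('delta cm',np.round(d*100,2),'deg',np.round(v,2),'pos',np.round(s['position'],4),'q',np.round(s['joints'],2))
E
python3 - <<'E'
from h import *
delta(.5455,-.1535,.259,-17)
E
```

```text
delta cm [-0.81  0.06 14.58] deg [ 1.000e-02 -1.000e-02  1.692e+01] pos [ 0.5449 -0.1454  0.4048] q [-0.37  0.41  1.5   0.    1.24 -0.37]
```

```bash
python3 -m pendant '[[-0.8,0.06,3,0,0,8,8.5],[-0.8,0.06,7,0,0,16,8.5],[-0.8,0.06,11,0,0,17,8.5],[-0.8,0.06,13.5,0,0,17,8.5],[-0.8,0.06,14.5,0,0,17,8.5],[-0.8,0.06,14.5,0,0,17,8.5],[-0.8,0.06,14.5,0,0,17,8.5]]' 30
python3 - <<'E'
from h import *
w=cam('wrist','w2.png');cam('side','s2.png')
s,r=st();print(s['position'],s['ft_force'],s['torque'])
E
```

```text
clock: 1.6
position: [0.5463, -0.1527, 0.2607]
eef_rot: [0.001, 0.804, 0.595, 0.0]
ft_force: [0.2, 0.5, 0.4]
gripper_width: 0.0851
[ 0.54620308 -0.15297629  0.26112931] [ 0.11985339 -0.30532249 -0.01454676] [-0.01920788  0.01567249  0.02498769]
```

View pics/w2.png

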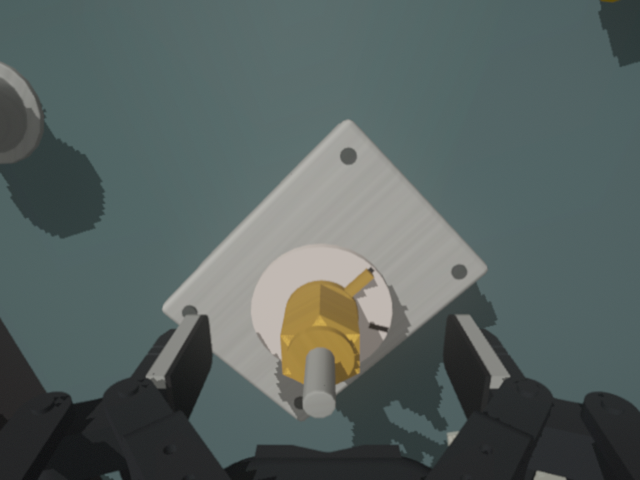

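View pics/s2.png

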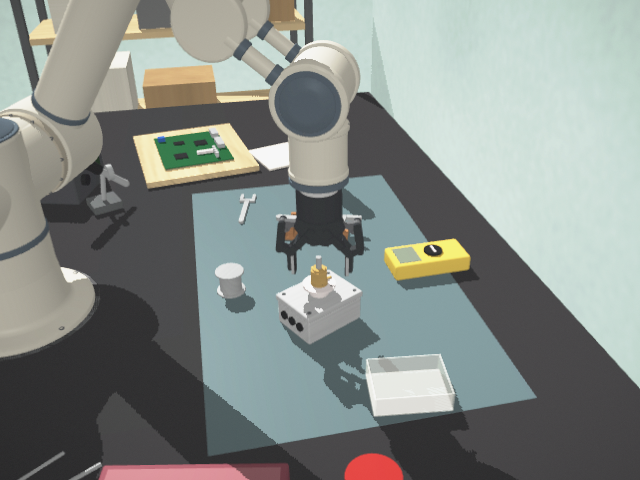

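```bash
python3 -m pendant '[[0,0,0,0,0,0,2],[0,0,0,0,0,0,2],[0,0,0,0,0,0,2],[0,0,0,0,0,0,2],[0,0,0,0,0,0,2],[0,0,0,0,0,0,2],[0,0,0,0,0,0,2],[0,0,0,0,0,0,2]]' 30
python3 - <<'E'
from h import *
w=cam('wrist','w3.png')
s,r=st();print(s['position'],s['ft_force'],s['torque'],s['gripper_width'],r.apply([0,1,0]))
E
```

```text
clock: 2.5
position: [0.5447, -0.1527, 0.2601]
eef_rot: [-0.001, 0.804, 0.595, -0.001]
ft_force: [-10.4, 3.9, 17.9]
gripper_width: 0.0262
[ 0.54466825 -0.1526515   0.26011082] [-11.05716117   4.25041093  17.4063061 ] [0.53249916 1.68782343 0.07700759] 0.026484450133527113 [ 0.95632938 -0.29228163 -0.00236015]
```

View pics/w3.png

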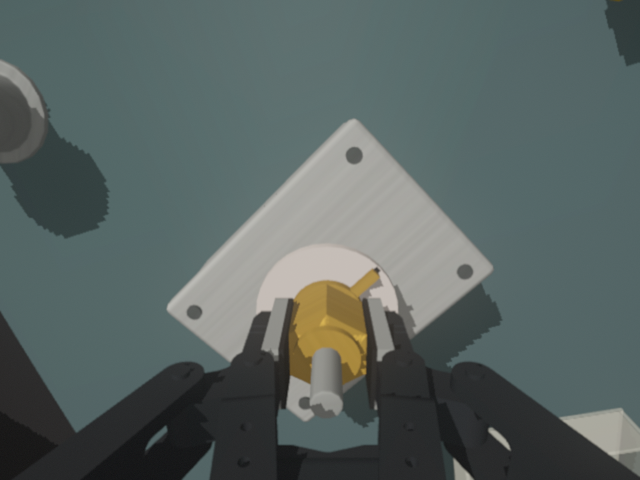

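```bash
python3 -m pendant '[[0,-0.1,-0.1,0,0,0,2],[0,-0.15,-0.15,0,0,6,2],[0,-0.15,-0.15,0,0,12,2],[0,-0.15,-0.15,0,0,18,2],[0,-0.15,-0.15,0,0,24,2],[0,-0.15,-0.15,0,0,30,2],[0,-0.15,-0.15,0,0,30,2]]'
python3 - <<'E'
from h import *
w=cam('wrist','w4.png')
s,r=st();print(s['position'],s['ft_force'],s['torque'],s['gripper_width'],r.apply([0,1,0]))
E
```

```text
clock: 3.25
position: [0.5445, -0.1528, 0.2607]
eef_rot: [0.0, 0.931, 0.365, 0.0]
ft_force: [4.1, -2.1, -12.7]
gripper_width: 0.0264
[ 0.54447904 -0.15277142  0.26064222] [  4.76582106  -1.96912482 -12.1116833 ] [-0.42468035 -0.81220851 -0.03711691] 0.026335690995592728 [ 6.81103022e-01 -7.32187470e-01  4.26534910e-04]
```

View pics/w4.png

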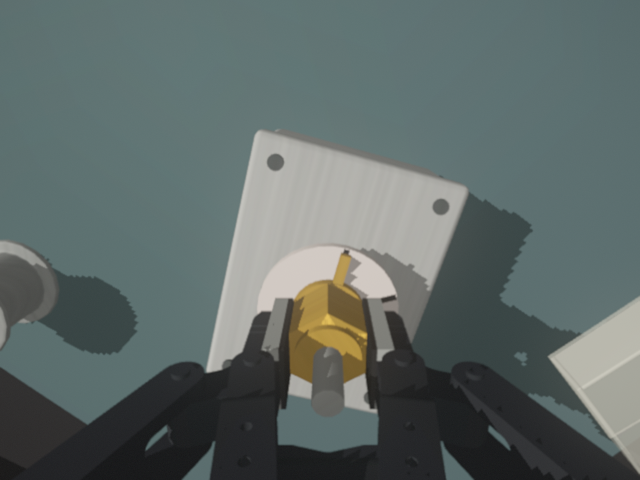

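```bash
cat > t.py <<'E'
from h import *
s,r=st();y=r.apply([0,1,0]);print(s['clock'],np.round(s['position'],4),np.round(s['ft_force'],1),'tq',np.round(s['torque'],3),'yaw',np.degrees(np.arctan2(y[1],y[0])),s['joints'][5])
E
python3 -m pendant '[[0,0.03,0.07,0,0,3,2],[0,0.03,0.07,0,0,6,2],[0,0.03,0.07,0,0,6,2]]' >/dev/null; python3 t.py
python3 -m pendant '[[0,0,0,0,0,3,2],[0,0,0,0,0,6,2],[0,0,0,0,0,6,2]]' >/dev/null; python3 t.py
```

```text
3.6 [ 0.5446 -0.1529  0.2605] [ 2.  -0.5 -2.6] tq [-0.219 -0.362  0.073] yaw -53.06173452853906 0.5468016277435945
3.9 [ 0.5446 -0.153   0.2605] [ 3.8 -1.2 -3. ] tq [-0.434 -0.526  0.074] yaw -58.97511519140528 0.6500463558882522
```

```bash
for i in 1 2; do
python3 -m pendant '[[0,0,0,0,0,3,2],[0,0,0,0,0,4,2],[0,0,0,0,0,4,2]]' >/dev/null; python3 t.py; done
```

```text
4.2 [ 0.5446 -0.153   0.2605] [ 3.3 -3.4 -4.2] tq [-0.738 -0.726  0.098] yaw -62.89917647544774 0.718549020703011
4.5 [ 0.5447 -0.1531  0.2605] [ 4.  -4.1 -4.9] tq [-0.819 -0.697  0.069] yaw -66.89887585748825 0.7883589804149704
```

```bash

python3 -m pendant '[[0,0,0,0,0,3,2],[0,0,0,0,0,4,2],[0,0,0,0,0,4,2]]' >/dev/null; python3 t.py
```

```text
4.8 [ 0.5447 -0.1531  0.2605] [ 3.3 -5.4 -4.9] tq [-0.965 -0.68   0.049] yaw -70.89702670650087 0.8581655210892929
```

```bash

python3 -m pendant '[[0,0,0,0,0,3,2],[0,0,0,0,0,4,2],[0,0,0,0,0,4,2]]' >/dev/null; python3 t.py
```

```text
5.1 [ 0.5447 -0.1532  0.2605] [ 4.4 -5.3 -5.9] tq [-1.112 -0.719  0.04 ] yaw -74.89548977996719 0.9279816012469216
```

```bash

python3 -m pendant '[[0,0,0,0,0,3,2],[0,0,0,0,0,4,2],[0,0,0,0,0,4,2]]' >/dev/null; python3 t.py; python3 -c "
from h import *
cam('wrist','w5.png')"
```

```text
5.4 [ 0.5447 -0.1532  0.2605] [ 3.7 -7.3 -5.2] tq [-1.198 -0.7   -0.006] yaw -78.89405969797559 0.9977965843121195
```

View pics/w5.png

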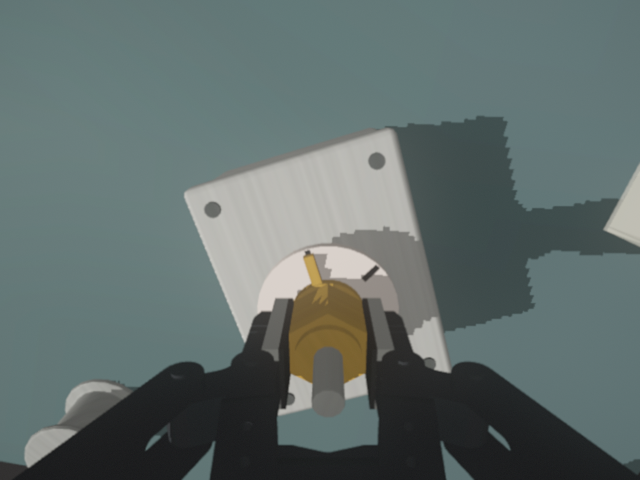

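```bash
cat > tab.py <<'E'
import sys
from h import *
import os
n='w%d.png'%len(os.listdir('pics'));w=cam('wrist')
A=np.array([.5453,-.1533,.082]);im=w['color'];hsv=cv2.cvtColor(im,cv2.COLOR_RGB2HSV)
u0,v0=map(int,proj(w,A));print('axis px',u0,v0)
# brass and dark pixels by radius
g=[]
for v in range(max(0,v0-110),min(479,v0+60)):
    for u in range(max(0,u0-110),min(639,u0+110)):
        h,s,q=hsv[v,u]
        if 12<=h<=30 and s>110:
            p=onz(w,u,v,.083)-A;r=np.hypot(*p[:2])
            if .0195<r<.028: g.append((np.degrees(np.arctan2(p[1],p[0])),r))
g=np.array(g)
m=np.median(g[:,0]);k=abs(g[:,0]-m)<12
print('tab deg',m,g[k,0].mean(),len(g),'washer rad',np.radians(27.6-g[k,0].mean()))
cv2.imwrite('pics/'+n,cv2.resize(im[max(0,v0-110):v0+60,max(0,u0-100):u0+100,::-1],None,fx=3.5,fy=3.5,interpolation=cv2.INTER_CUBIC));print(n)
E
python3 tab.py
python3 -m pendant '[[0,0.05,0,0,0,3,2],[0,0.05,0,0,0,4,2],[0,0.05,0,0,0,4,2]]' >/dev/null; python3 t.py;python3 tab.py
```

```text
axis px 324 312
tab deg 23.693670153210597 24.86954837806099 1121 washer rad 0.04765537086925518
w13.png
5.8 [ 0.5447 -0.1535  0.2605] [ 4.6 -3.9 -5.5] tq [-0.727 -0.676  0.05 ] yaw -82.90608531733271 1.066978258391321
axis px 323 312
tab deg 23.118007874447443 24.693233896148715 1117 washer rad 0.05073263909757236
w14.png
```

```bash
sed -i 's/if .0195<r<.028:/if .0205<r<.0275 and abs(np.degrees(np.arctan2(p[1],p[0])))<45:/' tab.py; python3 tab.py
python3 -m pendant '[[0,0.03,0,0,0,3,2],[0,0.03,0,0,0,4,2],[0,0.03,0,0,0,4,2]]' >/dev/null; python3 t.py;python3 tab.py
```

```text
axis px 323 312
tab deg 24.795409082272826 24.782561699683082 129 washer rad 0.04917357481232303
w15.png
6.2 [ 0.5447 -0.1536  0.2605] [ 4.3 -2.8 -3.9] tq [-0.521 -0.781  0.032] yaw -86.91187196589968 1.1364491384121904
axis px 323 312
tab deg 24.523500976381253 24.55051991326495 129 washer rad 0.053223467987528916
w16.png
```

```bash

python3 -m pendant '[[0,0.03,0,0,0,2,2],[0,0.03,0,0,0,3,2],[0,0.03,0,0,0,3,2]]' >/dev/null; python3 t.py;python3 tab.py
```

```text
6.55 [ 0.5447 -0.1538  0.2605] [ 5.1 -0.8 -4.3] tq [-0.237 -0.823  0.04 ] yaw -89.9088803095466 1.1882776576599772
axis px 323 313
tab deg 24.5571860872491 24.59533357314177 128 washer rad 0.05244132207280954
w17.png
```

```bash
for i in 1 2; do
python3 -m pendant '[[0,0,0,0,0,2,2],[0,0,0,0,0,3,2],[0,0,0,0,0,3,2]]' >/dev/null; python3 t.py;python3 tab.py; done
```

```text
6.9 [ 0.5447 -0.1538  0.2605] [ 4.  -1.9 -4.9] tq [-0.3  -0.83  0.03] yaw -92.91014526005246 1.2406627360349858
axis px 323 313
tab deg 24.3812101913255 24.423700668167893 129 washer rad 0.05543688136936623
w18.png
7.25 [ 0.5447 -0.1539  0.2605] [ 4.7 -2.1 -3.7] tq [-0.432 -0.746  0.206] yaw -95.8996661097927 1.2929316145166518
axis px 323 313
tab deg 24.35015897703954 24.386478950741637 131 washer rad 0.056086522891701344
w19.png
```

```bash

python3 -m pendant '[[0,0,0,0,0,2,2],[0,0,0,0,0,3,2],[0,0,0,0,0,3,2]]' >/dev/null; python3 t.py;python3 tab.py
```

```text
7.6 [ 0.5447 -0.1539  0.2605] [ 4.9 -2.8 -4.1] tq [-0.465 -0.759  0.256] yaw -98.89751269065324 1.345253020862578
axis px 323 313
tab deg 22.23863501732972 22.185083716441724 130 washer rad 0.09450811786794683
w20.png
```

```bash

python3 -m pendant '[[0,0,0,0,0,1.5,2],[0,0,0,0,0,2,2],[0,0,0,0,0,2,2]]' >/dev/null; python3 t.py;python3 tab.py
```

```text
7.95 [ 0.5447 -0.1539  0.2605] [ 4.1 -3.3 -4.3] tq [-0.524 -0.728  0.251] yaw -100.87052974578671 1.3797918471677901
axis px 322 313
tab deg 20.178371629801365 20.22838051183492 129 washer rad 0.12865903127265982
w21.png
```

View pics/w20.png

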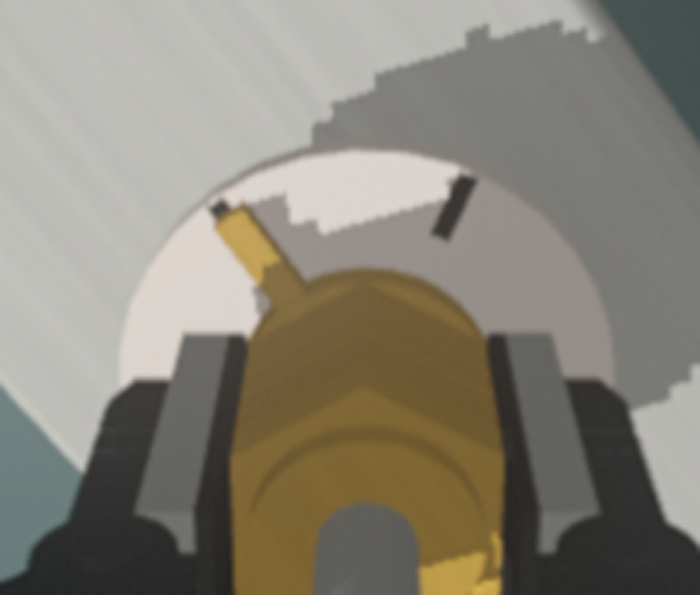

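```bash

python3 -m pendant '[[0,0,0,0,0,0,8.5],[0,0,0,0,0,0,8.5],[0,0,0,0,0,0,8.5],[0,0,-1,0,0,0,8.5],[0,0,-4,0,0,0,8.5],[0,0,-9,0,0,0,8.5],[0,0,-13,0,0,0,8.5],[0,0,-13,0,0,0,8.5]]'; python3 t.py;python3 tab.py; python3 -c "
from h import *
cam('wrist','w6.png')"
```

```text
clock: 8.8
position: [0.5454, -0.1541, 0.3966]
eef_rot: [0.001, 0.995, -0.096, 0.004]
ft_force: [0.6, -0.4, -1.0]
gripper_width: 0.0847
8.8 [ 0.5454 -0.1541  0.3966] [ 0.6 -0.4 -1. ] tq [-0.027 -0.024 -0.002] yaw -100.97937334061791 1.381604343469015
axis px 324 225
tab deg 20.557023333164764 20.518424003082075 35 washer rad 0.12359681737641764
w22.png
```

```bash
ls -t pics | head -3
```

```text
w6.png
w22.png
w21.png
```

View pics/w6.png

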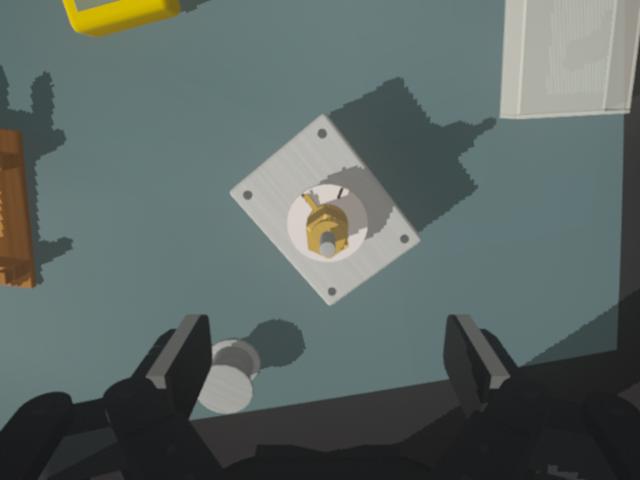

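View pics/w22.png

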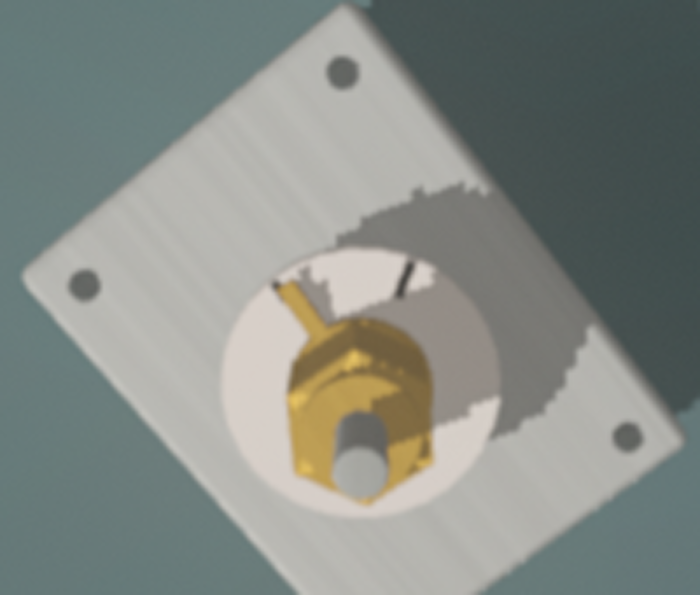

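```bash
python3 - <<'E'
from h import *
delta(.60,.13,.40,-109)
w=cam('wrist')
A=np.array([.5453,-.1535,.0])
for z in(.107,):
  for p in[(352,357),(290,398),(297,470),(366,503),(433,461)]:
    q=onz(w,p[0]/3.5+224,p[1]/3.5+115,z)-A;print(np.degrees(np.arctan2(q[1],q[0]))%60,np.hypot(*q[:2]))
E
```

```text
delta cm [  0.05 -28.92  -0.82] deg [ 0.01 -0.13  8.01] pos [ 0.5444 -0.1538  0.3919] q [-0.38  0.42  1.51  0.    1.2   1.38]
49.90850739064445 0.011082296118352342
3.416275591313209 0.01207567317954808
4.914710018127295 0.015141348642725849
56.86666491156231 0.01767276763922835
47.71618838594236 0.01749782296328478
```

```bash
python3 -m pendant '[[0,-4,-0.8,0,0,2,8.5],[0,-9,-0.8,0,0,5,8.5],[0,-14,-0.8,0,0,8,8.5],[0,-19,-0.8,0,0,8,8.5],[0,-24,-0.8,0,0,8,8.5],[0,-28,-0.8,0,0,8,8.5],[0,-28.9,-0.8,0,0,8,8.5],[0,-28.9,-0.8,0,0,8,8.5]]'; python3 - <<'E'
from h import *
w=cam('wrist','w7.png')
s,r=st();print(s['position'])
E
```

```text
clock: 9.75
position: [0.5994, 0.1311, 0.397]
eef_rot: [0.0, 0.986, -0.164, -0.001]
ft_force: [0.5, -0.7, 0.3]
gripper_width: 0.0851
[0.59936858 0.12978686 0.39729378]
```

View pics/w7.png

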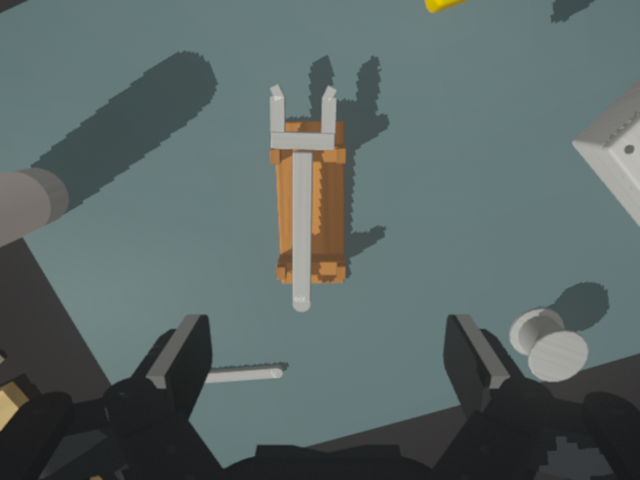

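The wrench handle runs from (301,310) up to the head at (302,140), and the jaw tips are at (277,88) and (330,88). The rest is beneath it.

```bash
python3 - <<'E'
from h import *
w=cam('wrist')
im=w['color'].astype(int)
sat=im.max(2)-im.min(2);m=((sat<18)&(im.min(2)>120))
pts=[]
for v in(165,180,200,220,240,255,285):
    u=np.where(m[v,280:325])[0]+280;a,b=u.min(),u.max();P=[onz(w,x,v,.039) for x in(a-.5,b+.5)];pts.append((P[0]+P[1])/2);print(v,a,b,np.linalg.norm(P[0]-P[1]))
pts=np.array(pts);vx,vy,x0,y0=cv2.fitLine(pts[:,:2].astype(np.float32),cv2.DIST_L2,0,.01,.01).ravel()
if vx<0:vx,vy=-vx,-vy
d=np.array([vx,vy]);p0=np.array([x0,y0]);print('dir',np.degrees(np.arctan2(vy,vx)))
L=lambda u,v:(onz(w,u,v,.039)[:2]-p0)@d
e=L(301,311);t1=L(277,88);t2=L(330,88);th=L(302,131)
print('end',e,'tips',t1,t2,'throat',th)
for n,s in(('origin from end',e+.173),('tips',(t1+t2)/2-.017),('throat',th+.017)):
    print(n,p0+d*s,'grip',p0+d*(s-.09))
R4=[onz(w,*p,.008)[:2] for p in[(278,281),(345,283)]]
# supports tops
for n,P in dict(suptop=[(276,150),(345,150),(280,268),(346,268)],).items():
    q=[onz(w,*x,.035)[:2] for x in P];print('restmid~',np.mean(q,0))
cv2.imwrite('pics/c7.png',cv2.resize(w['color'][70:330,230:390,::-1],None,fx=3,fy=2.3,interpolation=cv2.INTER_CUBIC))
g=p0+d*(e+.083);delta(g[0],g[1],.30,np.degrees(np.arctan2(vy,vx))-90)
E
```

```text
165 291 309 0.015076518667354115
180 291 309 0.015245840417453234
200 292 309 0.014664904433527227
220 292 309 0.014895978879964349
240 292 308 0.01429622009846488
255 291 308 0.01532508334371282
285 291 308 0.015719425540602048
dir -20.454155
end -0.08278449504941768 tips 0.10445320942380992 0.10545418296289295 throat 0.07337085667697561
origin from end [0.67774635 0.1228611 ] grip [0.59342066 0.1543123 ]
tips [0.67562715 0.12365151] grip [0.59130146 0.1551027 ]
throat [0.67789191 0.12280681] grip [0.59356622 0.15425801]
restmid~ [0.59735205 0.14267357]
delta cm [-1.37 -2.21  9.76] deg [0.07 0.09 1.45] pos [0.5994 0.129  0.3976] q [ 0.11  0.48  1.38 -0.    1.28  2.02]
```

View pics/c7.png

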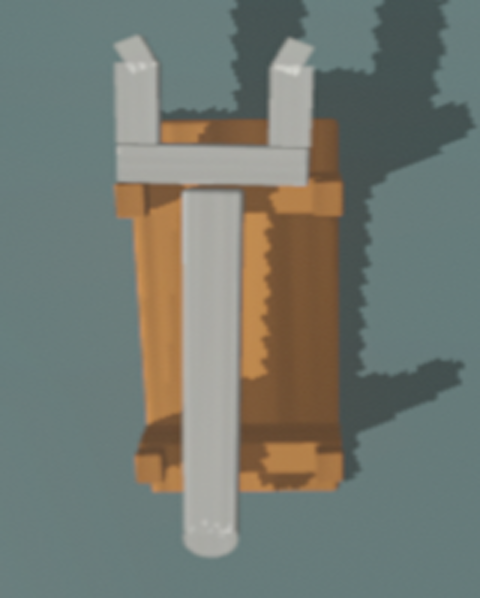

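```bash
python3 -m pendant '[[-1.0,-2.2,4,0,0,1.45,8.5],[-1.4,-2.2,8,0,0,1.45,8.5],[-1.4,-2.2,12,0,0,1.45,8.5],[-1.4,-2.2,14,0,0,1.45,8.5],[-1.4,-2.2,14,0,0,1.45,8.5],[-1.4,-2.2,14,0,0,1.45,8.5]]'; python3 - <<'E'
from h import *
w=cam('wrist','w8.png')
delta(.5935,.1543,.1895,-110.45)
im=w['color'].astype(int)
sat=im.max(2)-im.min(2);m=((sat<22)&(im.min(2)>110))
pts=[]
for v in(200,240,270,300,330):
    u=np.where(m[v,270:350])[0]+270;a,b=u.min(),u.max();P=[onz(w,x,v,.039) for x in(a-.5,b+.5)];pts.append((P[0]+P[1])/2);print(v,a,b,np.linalg.norm(P[0]-P[1]),pts[-1])
E
```

```text
clock: 10.45
position: [0.5939, 0.154, 0.259]
eef_rot: [0.0, 0.984, -0.178, -0.0]
ft_force: [0.8, -0.3, 0.1]
gripper_width: 0.085
delta cm [-0.06  0.03  7.02] deg [-0.04 -0.07 -0.07] pos [0.5941 0.1543 0.2597] q [ 0.16  0.64  1.52 -0.    0.98  2.09]
200 280 340 0.028663781761894793 [0.63166211 0.14759583 0.039     ]
240 283 340 0.028124981378311917 [0.61291963 0.15411497 0.039     ]
270 285 340 0.02783474164185041 [0.59807261 0.15934874 0.039     ]
300 311 340 0.015297362564671242 [0.580308   0.15912458 0.039     ]
330 310 339 0.015713871793253627 [0.56414177 0.1657646  0.039     ]
```

View pics/w8.png

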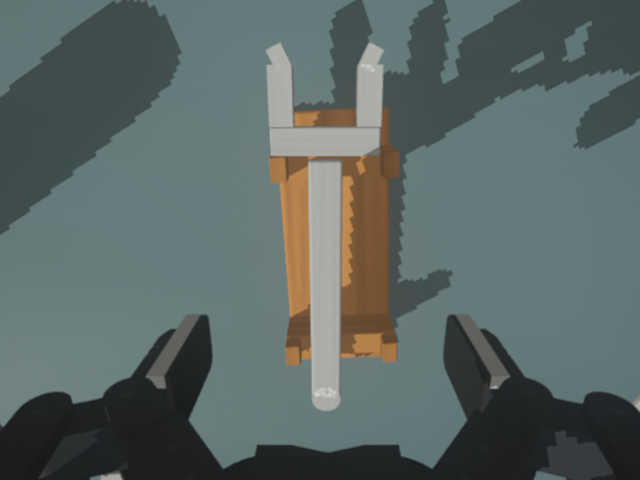

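```bash
python3 -m pendant '[[0,0,3,0,0,0,8.5],[0,0,5.5,0,0,0,8.5],[0,0,7,0,0,0,8.5],[0,0,7,0,0,0,8.5],[0,0,7,0,0,0,0.8],[0,0,7,0,0,0,0.8],[0,0,7,0,0,0,0.8],[0,0,7,0,0,0,0.8],[0,0,7,0,0,0,0.8],[0,0,7,0,0,0,0.8]]' 60
python3 t.py
python3 -m pendant '[[0,0,0,0,0,0,0.8],[0,0,0,0,0,0,0.8]]' 60; python3 -c "
from h import *
cam('wrist','w9.png')"
```

```text
clock: 11.5
position: [0.5937, 0.1552, 0.1891]
eef_rot: [-0.0, 0.984, -0.177, 0.0]
ft_force: [-1.8, -0.4, 8.8]
gripper_width: 0.0145
11.5 [0.5937 0.1552 0.1891] [-1.8 -0.4  8.8] tq [-0.104  0.261 -0.001] yaw -110.44729307415317 2.086113739954109
clock: 11.7
position: [0.5937, 0.1552, 0.1891]
eef_rot: [-0.0, 0.984, -0.178, 0.0]
ft_force: [-1.2, -0.8, 7.3]
gripper_width: 0.0147
```

View pics/w9.png

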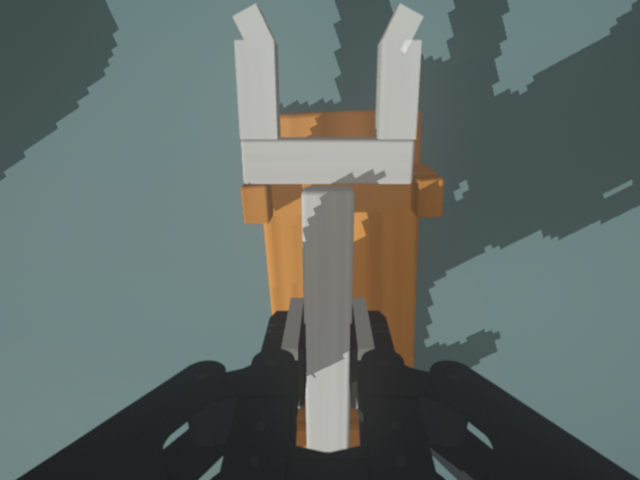

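```bash
python3 - <<'E'
from h import *
w=cam('wrist')
s,r=st()
for n,p,o in[('throat',(328,140),.017),('tipL',(258,5),-.017),('tipR',(398,6),-.017),('jawend',(256,41),-.012),('jawendR',(400,41),-.012),('jLin',(277,100),0),('jRin',(376,100),0),('hL',(304,200),0),('hR',(353,200),0)]:
    q=r.inv().apply(onz(w,*p,.039)-s['position']);print(n,np.round(q*1000,1),'origin x',round(q[0]*1000+o*1000,1))
E
```

```text
throat [ 71.3   1.  150.1] origin x 88.3
tipL [105.7 -17.1 150.2] origin x 88.7
tipR [105.5  19.2 150.1] origin x 88.5
jawend [ 97.1 -18.1 150.2] origin x 85.1
jawendR [ 97.1  20.1 150.1] origin x 85.1
jLin [ 82.1 -13.  150.1] origin x 82.1
jRin [ 82.1  14.2 150.1] origin x 82.1
hL [ 53.9  -6.1 150.1] origin x 53.9
hR [ 53.9   8.4 150.1] origin x 53.9
```

```bash
python3 -m pendant '[[0,0,-1,0,0,0,0.8],[0,0,-3,0,0,0,0.8],[0,0,-6,0,0,0,0.8],[0,0,-9,0,0,0,0.8],[0,0,-11,0,0,0,0.8],[0,0,-11,0,0,0,0.8]]'; python3 - <<'E'
from h import *
w=cam('wrist','w10.png')
delta(.4129,-.1363,.30,-97.5)
E
```

```text
clock: 12.4
position: [0.5941, 0.1553, 0.3017]
eef_rot: [-0.001, 0.984, -0.177, 0.002]
ft_force: [-0.5, 0.2, -1.9]
gripper_width: 0.0149
delta cm [-6.75 33.63 -0.07] deg [ -0.05  -0.12 -12.95] pos [0.5937 0.1552 0.2998] q [0.16 0.59 1.49 0.   1.06 2.09]
```

View pics/w10.png

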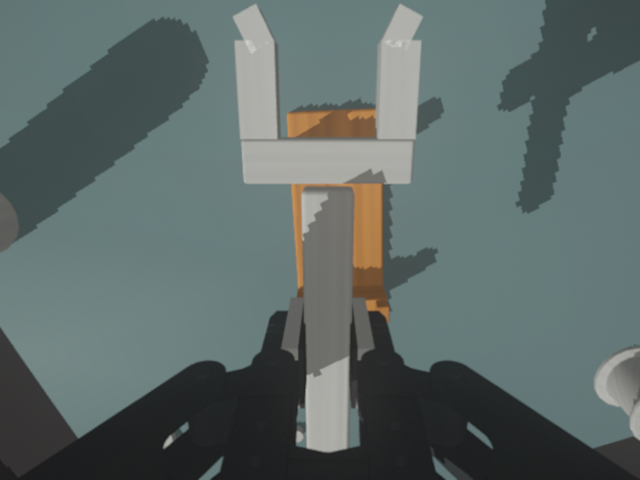

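```bash
python3 -m pendant '[[-2,4,0,0,0,-2,0.8],[-4,8,0,0,0,-4,0.8],[-6,12.5,0,0,0,-6,0.8],[-6.8,17,0,0,0,-8,0.8],[-6.8,21.5,0,0,0,-10,0.8],[-6.8,26,0,0,0,-12,0.8],[-6.8,30,0,0,0,-13,0.8],[-6.8,33,0,0,0,-13,0.8],[-6.8,33.6,0,0,0,-13,0.8],[-6.8,33.6,0,0,0,-13,0.8]]'; python3 - <<'E'
from h import *
w=cam('wrist','w11.png')
delta(.4129,-.1363,.2516,-97.5)
E
```

```text
clock: 13.45
position: [0.4119, -0.1364, 0.2978]
eef_rot: [-0.0, 0.998, -0.066, -0.001]
ft_force: [1.0, 0.8, -1.9]
gripper_width: 0.0146
delta cm [0.08 0.05 4.63] deg [-0.04  0.07 -0.01] pos [ 0.4123 -0.1357  0.2979] q [-0.46  0.39  1.93  0.    0.82  1.25]
```

View pics/w11.png

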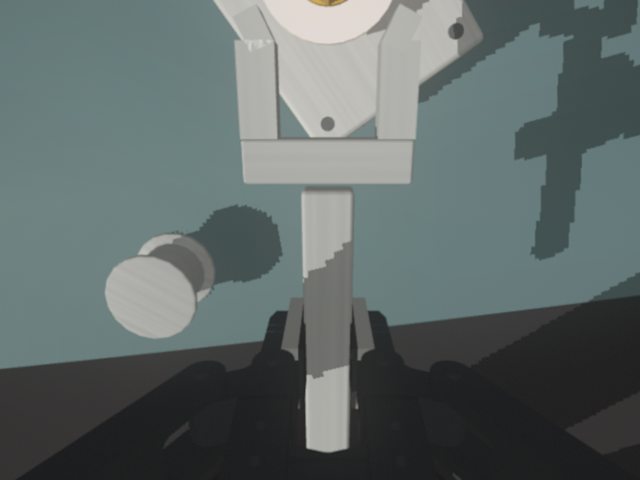

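```bash
python3 -m pendant '[[0.05,0.05,2,0,0,0,0.8],[0.05,0.05,4,0,0,0,0.8],[0.05,0.05,4.6,0,0,0,0.8],[0.05,0.05,4.6,0,0,0,0.8]]'; python3 - <<'E'
from h import *
w=cam('wrist','w12b.png');cam('side','s12.png');cam('scene','sc12.png')
delta(.4129,-.1363,.2516,-97.5)
s,r=st()
im=cv2.imread('pics/s12.png');cv2.imwrite('pics/s12c.png',cv2.resize(im[200:340,200:400],None,fx=4,fy=4,interpolation=cv2.INTER_CUBIC))
E
```

```text
clock: 13.9
position: [0.4129, -0.1355, 0.2518]
eef_rot: [-0.0, 0.998, -0.064, -0.001]
ft_force: [0.3, 1.0, -1.1]
gripper_width: 0.0147
delta cm [-0.03  0.02  0.14] deg [ 0.01 -0.03  0.08] pos [ 0.4132 -0.1362  0.253 ] q [-0.46  0.48  1.97  0.    0.69  1.24]
```

View pics/w12b.png

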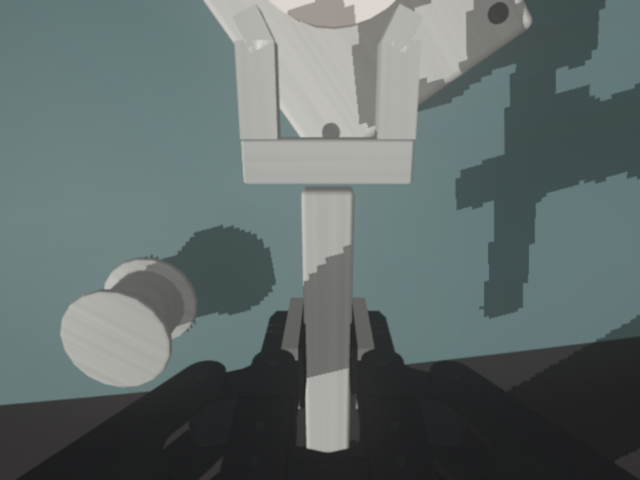

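View pics/s12c.png

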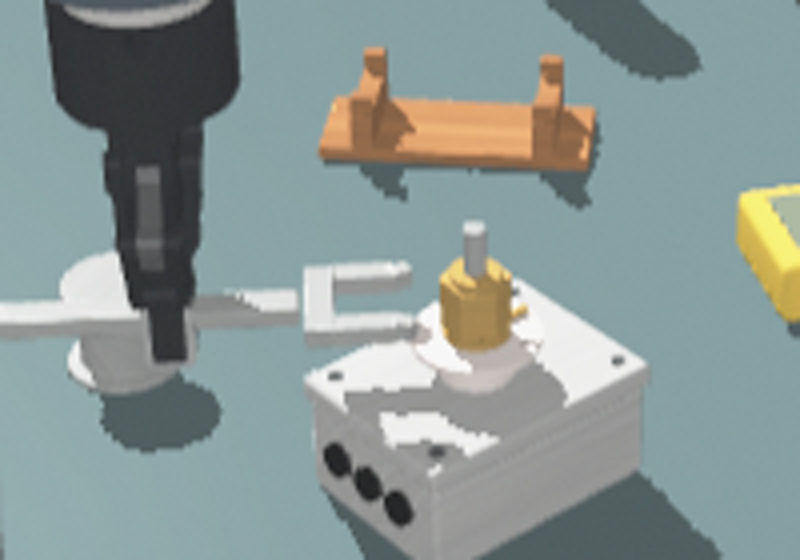

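```bash
python3 -m pendant '[[0.7,0,0.05,0,0,0,0.8],[1.4,0,0.05,0,0,0,0.8],[2.0,0,0.05,0,0,0,0.8],[2.0,0,0.05,0,0,0,0.8]]'; python3 t.py;python3 - <<'E'
from h import *
w=cam('wrist','w13b.png')
E
```

```text
clock: 14.45
position: [0.4338, -0.1393, 0.2522]
eef_rot: [0.0, 0.998, -0.065, 0.001]
ft_force: [0.6, 0.5, -2.9]
gripper_width: 0.0149
14.45 [ 0.4338 -0.1393  0.2522] [ 0.6  0.5 -2.9] tq [0.041 0.04  0.025] yaw -97.4419436190285 1.258759616895346
```

View pics/w13b.png

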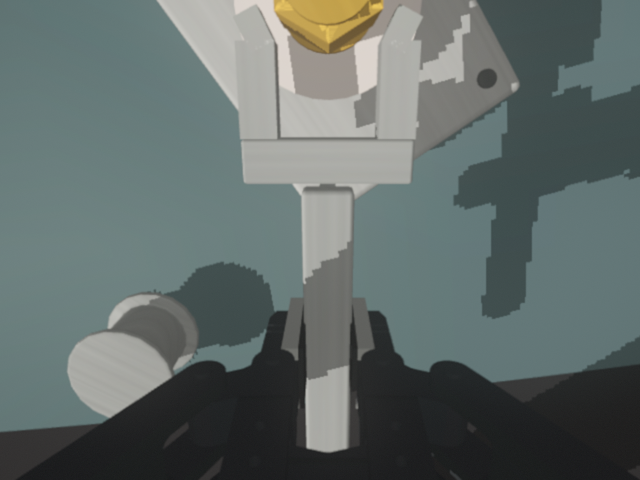

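```bash
python3 -m pendant '[[0.6,0,0,0,0,0,0.8],[1.2,0,0,0,0,0,0.8],[1.2,0,0,0,0,0,0.8]]'; python3 t.py
python3 -m pendant '[[0.6,0,0,0,0,0,0.8],[1.0,0,0,0,0,0,0.8],[1.0,0,0,0,0,0,0.8]]'; python3 t.py;python3 - <<'E'
from h import *
w=cam('wrist','w14b.png')
E
```

```text
clock: 14.8
position: [0.4455, -0.1408, 0.2521]
eef_rot: [0.0, 0.998, -0.065, 0.0]
ft_force: [0.3, -0.4, -2.1]
gripper_width: 0.0146
14.8 [ 0.4455 -0.1408  0.2521] [ 0.3 -0.4 -2.1] tq [ 0.056  0.065 -0.015] yaw -97.44460730659229 1.266669947747809
clock: 15.1
position: [0.4552, -0.142, 0.252]
eef_rot: [0.0, 0.998, -0.065, 0.0]
ft_force: [0.3, 0.2, -2.2]
gripper_width: 0.015
15.1 [ 0.4552 -0.142   0.252 ] [ 0.3  0.2 -2.2] tq [0.022 0.064 0.015] yaw -97.44448431814556 1.2729287171553547
```

View pics/w14b.png

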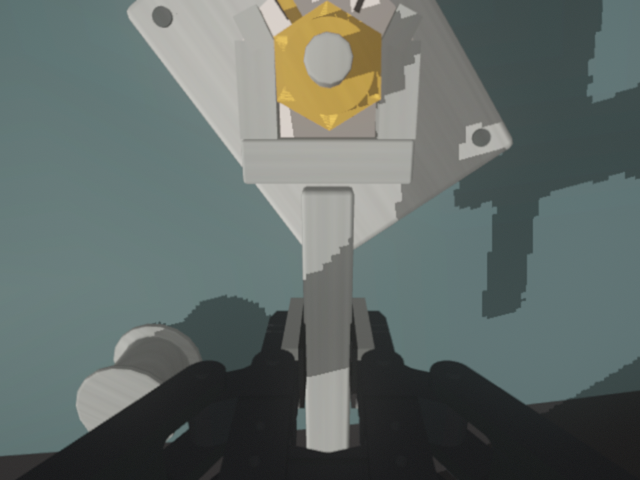

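```bash
python3 -m pendant '[[0.01,-0.39,0,0,0,2.5,0.8],[0.03,-0.79,0,0,0,5,0.8],[0.08,-1.18,0,0,0,7.5,0.8],[0.14,-1.57,0,0,0,10,0.8],[0.14,-1.57,0,0,0,10,0.8]]'; python3 t.py; python3 tab.py
```

```text
clock: 15.65
position: [0.4579, -0.1263, 0.252]
eef_rot: [0.0, 0.988, -0.152, 0.0]
ft_force: [-0.1, -3.3, -1.5]
gripper_width: 0.0144
15.65 [ 0.4579 -0.1263  0.252 ] [-0.1 -3.3 -1.5] tq [-0.336  0.091 -0.139] yaw -107.48034840556886 1.4810991933522075
axis px 322 69
tab deg 22.311396684295865 22.239078307842785 214 washer rad 0.0935657344697293
w36.png
```

```bash
ls -t pics|head -1; python3 -c "
from h import *
cam('wrist','w15b.png')"
```

```text
w36.png
```

View pics/w15b.png

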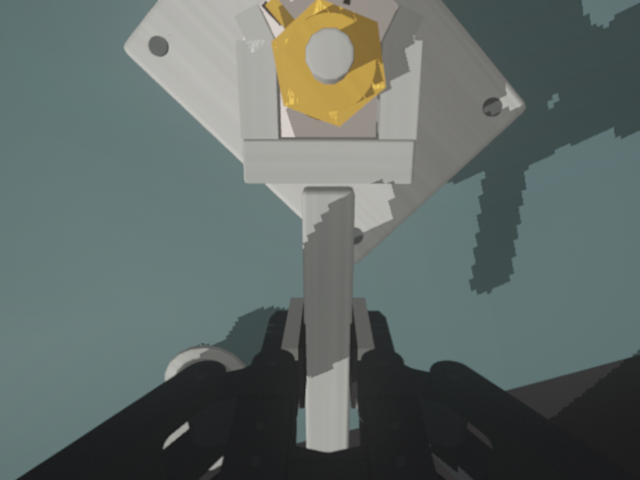

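```bash
for i in 1; do python3 -m pendant '[[0.01,-0.39,0,0,0,2.5,0.8],[0.03,-0.79,0,0,0,5,0.8],[0.08,-1.18,0,0,0,7.5,0.8],[0.14,-1.57,0,0,0,10,0.8],[0.14,-1.57,0,0,0,10,0.8]]'; python3 t.py; python3 tab.py; done;  python3 -c "
from h import *
cam('wrist','w16b.png');cam('side','s16.png');cam('scene','sc16.png')
im=cv2.imread('pics/s16.png');cv2.imwrite('pics/s16c.png',cv2.resize(im[240:320,260:380],None,fx=6,fy=6,interpolation=cv2.INTER_CUBIC))"
```

```text
clock: 16.25
position: [0.4641, -0.112, 0.252]
eef_rot: [0.0, 0.971, -0.237, 0.0]
ft_force: [0.6, -4.6, -3.2]
gripper_width: 0.0148
16.25 [ 0.4641 -0.112   0.252 ] [ 0.6 -4.6 -3.2] tq [-0.634  0.053 -0.124] yaw -117.42623946453139 1.6877242241583836
axis px 322 71
tab deg 16.495805352636644 16.547655979096714 191 washer rad 0.19289979322787135
w38.png
```

View pics/w16b.png

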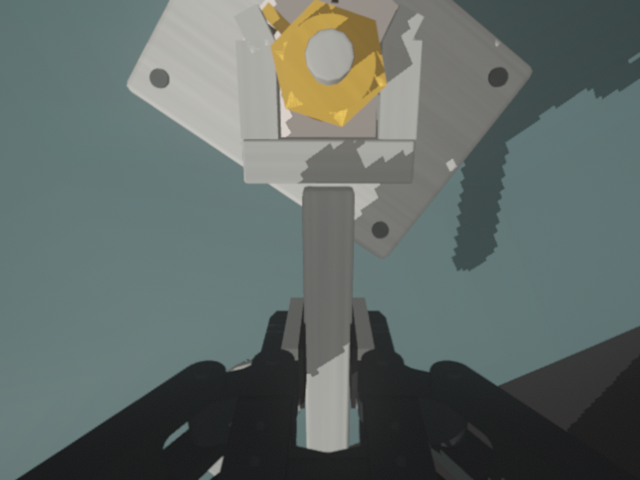

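View pics/s16c.png

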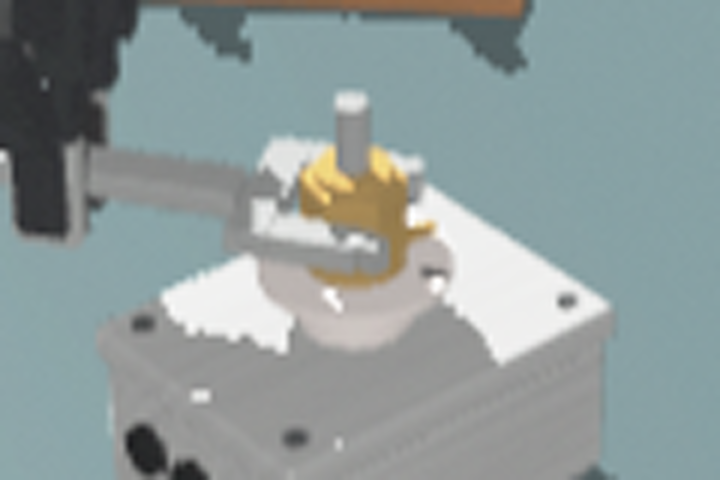

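```bash
for i in 1 2 3; do python3 -m pendant '[[0.01,-0.39,0,0,0,2.5,0.8],[0.03,-0.79,0,0,0,5,0.8],[0.08,-1.18,0,0,0,7.5,0.8],[0.14,-1.57,0,0,0,10,0.8],[0.14,-1.57,0,0,0,10,0.8]]' >/dev/null; python3 t.py; done;  python3 -c "
from h import *
cam('wrist','w17b.png');cam('side','s17.png')
im=cv2.imread('pics/s17.png');cv2.imwrite('pics/s17c.png',cv2.resize(im[240:320,260:380],None,fx=6,fy=6,interpolation=cv2.INTER_CUBIC))"
```

```text
16.95 [ 0.4726 -0.0987  0.252 ] [-1.3 -5.6 -2.4] tq [-0.783  0.127 -0.15 ] yaw -127.43610897730882 1.8947690903007226
17.45 [ 0.4831 -0.0872  0.2519] [-1.4 -5.5 -2.5] tq [-0.944  0.223 -0.111] yaw -137.3871023248596 2.0979076630937654
17.95 [ 0.4955 -0.0776  0.2519] [-0.3 -6.2 -2.4] tq [-0.991  0.273 -0.071] yaw -147.354592598953 2.2975985577304345
```

View pics/w17b.png

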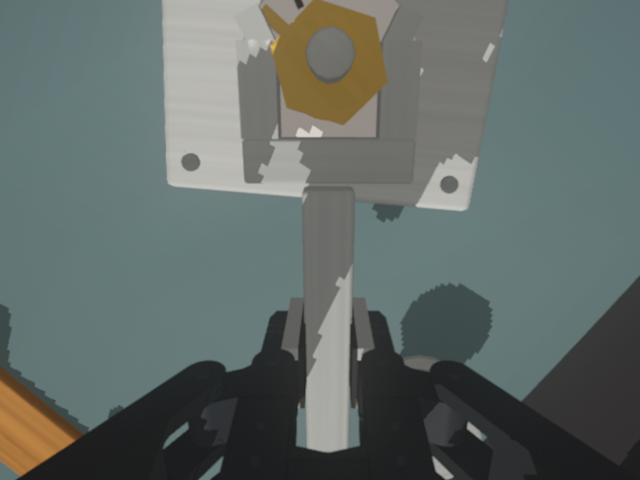

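View pics/s17c.png

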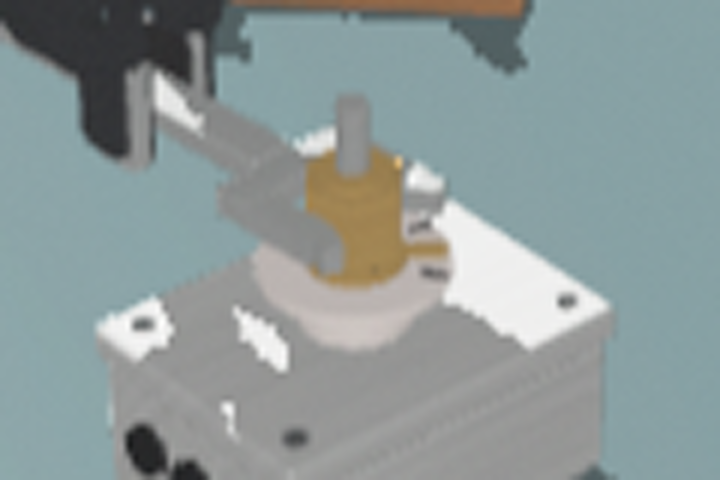

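```bash
cat > sd.py <<'E'
from h import *
import sys
c=cam('side')
A=np.array([.5447,-.1537,0])
def ang(x,y,z):
    q=onz(c,x/6+260-.4,y/6+240-.4,z)-A;return np.degrees(np.arctan2(q[1],q[0])),np.hypot(*q[:2])*1000
def run(L):
    for n,x,y,z in L:print(n,ang(x,y,z))
E
python3 -c "
from sd import *
run([('start',418,226,.08),('end',433,273,.08),('tab tip',447,249,.0825),('tab mid',432,248,.0825)])"
```

```text
start (np.float64(35.36492590164731), np.float64(25.458846033587662))
end (np.float64(-26.69200608460123), np.float64(22.14708896015839))
tab tip (np.float64(-5.444892989622779), np.float64(25.774102551733787))
tab mid (np.float64(-2.5583809840356038), np.float64(21.530869489679844))
```

```bash
python3 -m pendant '[[0.01,-0.39,0,0,0,2.5,0.8],[0.03,-0.79,0,0,0,5,0.8],[0.08,-1.18,0,0,0,7.5,0.8],[0.14,-1.57,0,0,0,10,0.8],[0.14,-1.57,0,0,0,10,0.8]]' >/dev/null; python3 t.py;  python3 -c "
from h import *
cam('wrist','w18b.png');cam('side','s18.png')
im=cv2.imread('pics/s18.png');cv2.imwrite('pics/s18c.png',cv2.resize(im[260:300,315:345],None,fx=20,fy=14,interpolation=cv2.INTER_CUBIC))
im=cv2.imread('pics/w18b.png');cv2.imwrite('pics/w18c.png',cv2.resize(im[0:140,220:430],None,fx=3.8,fy=3.8,interpolation=cv2.INTER_CUBIC))"
```

```text
18.6 [ 0.5093 -0.0704  0.2518] [-2.4 -5.6 -2.1] tq [-0.892  0.451 -0.051] yaw -157.3343571734247 2.4927463996865726
```

View pics/w18c.png

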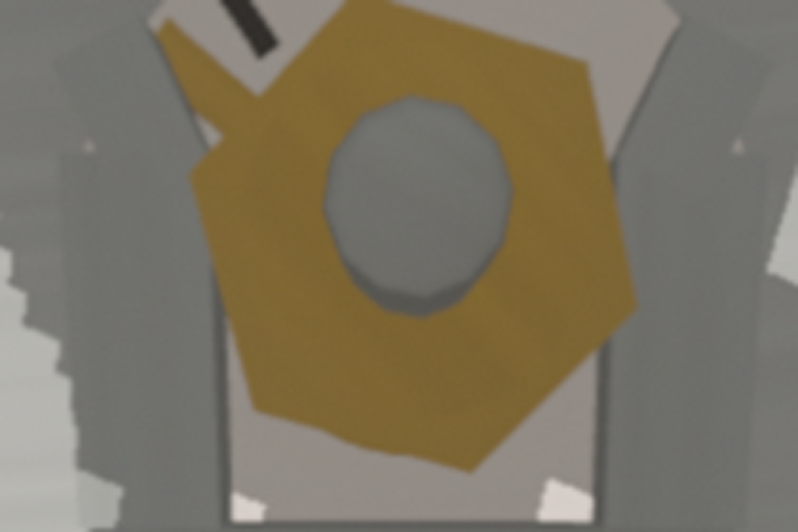

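View pics/s18c.png

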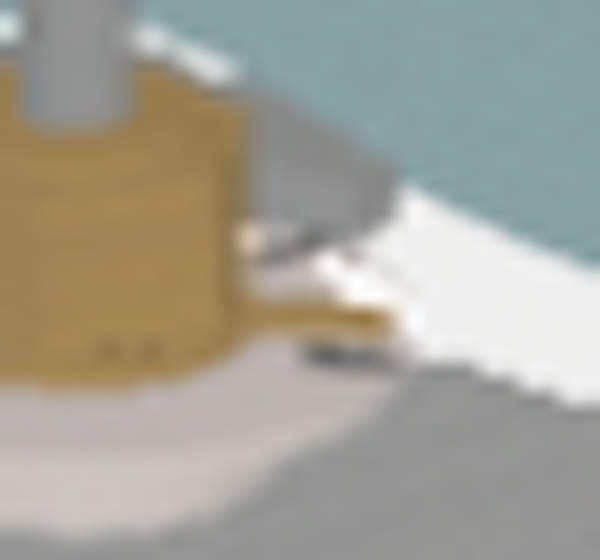

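```bash
python3 -c "
from h import *
c=cam('wrist')
f=lambda x,y,z:onz(c,x/3.8+220-.4,y/3.8-.4,z)
for A in([.5447,-.1537,0],[.5455,-.1535,0]):
  for n,x,y,z in[('tab',168,28,.083),('tab2',200,66,.083),('mark',234,1,.08),('mark2',270,50,.08)]:
    q=f(x,y,z)-A;print(n,np.degrees(np.arctan2(q[1],q[0])),np.hypot(*q[:2]))
t=f(200,66,.083)-f(168,28,.083);m=f(270,50,.08)-f(234,1,.08)
print(np.degrees(np.arctan2(-t[1],-t[0])),np.degrees(np.arctan2(-m[1],-m[0])))
print('tube',onz(c,418/3.8+220,300/3.8,.109),'tubetop',onz(c,420/3.8+220,190/3.8,.134))
"
python3 -c "
from sd import *
def g(x,y,z):
    q=onz(c,x/20+315-.5,y/14+260-.5,z)-A;return np.degrees(np.arctan2(q[1],q[0])),np.hypot(*q[:2])*1000
for p in[(390,318,.0825),(330,314,.0825),(385,360,.08),(345,355,.08),(290,245,.08)]:print(p,g(*p))"
```

```text
tab -22.778968378587688 0.026239562133489318
tab2 -22.28942171940025 0.0225729632451636
mark -35.02816062880738 0.025141882270200415
mark2 -36.30265030131361 0.02060678280008425
tab -23.885670781080062 0.02558416578046628
tab2 -23.56670333972841 0.021914041562864636
mark -36.47868490416487 0.024609467983044565
mark2 -38.11338600670842 0.020090504221090728
-25.7893150775257 -29.263588055758653
tube [ 0.54225957 -0.15140076  0.109     ] tubetop [ 0.54388536 -0.15509095  0.134     ]
(390, 318, 0.0825) (np.float64(-13.092904721229324), np.float64(25.388905189508503))
(330, 314, 0.0825) (np.float64(-10.627754201851104), np.float64(20.166600568090374))
(385, 360, 0.08) (np.float64(-25.615067350858933), np.float64(25.585741834850985))
(345, 355, 0.08) (np.float64(-24.839923761268075), np.float64(21.950527905848794))
(290, 245, 0.08) (np.float64(37.41022327363598), np.float64(25.78497135862193))
```

```bash
python3 -m pendant '[[0.01,-0.47,0,0,0,3,0.8],[0.05,-0.94,0,0,0,6,0.8],[0.11,-1.41,0,0,0,9,0.8],[0.17,-1.73,0,0,0,11,0.8],[0.2,-1.88,0,0,0,12,0.8],[0.2,-1.88,0,0,0,12,0.8]]' >/dev/null; python3 t.py;  python3 -c "
from h import *
cam('wrist','w19b.png');cam('side','s19.png')
im=cv2.imread('pics/s19.png');cv2.imwrite('pics/s19c.png',cv2.resize(im[260:300,315:345],None,fx=20,fy=14,interpolation=cv2.INTER_CUBIC))
im=cv2.imread('pics/w19b.png');cv2.imwrite('pics/w19c.png',cv2.resize(im[0:140,220:430],None,fx=3.8,fy=3.8,interpolation=cv2.INTER_CUBIC))"
```

```text
19.4 [ 0.5271 -0.065   0.2517] [-3.5 -3.8 -1.6] tq [-0.63   0.571  0.063] yaw -169.27224927607773 2.7193850518151534
```

View pics/w19c.png

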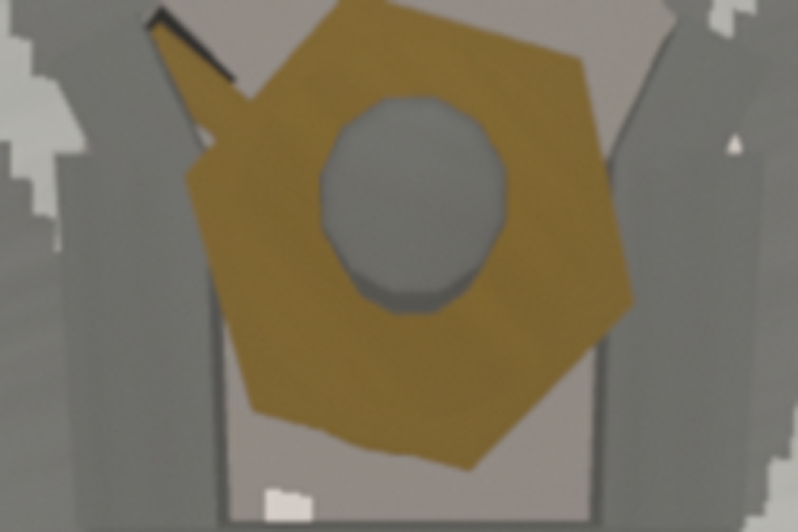

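View pics/s19c.png

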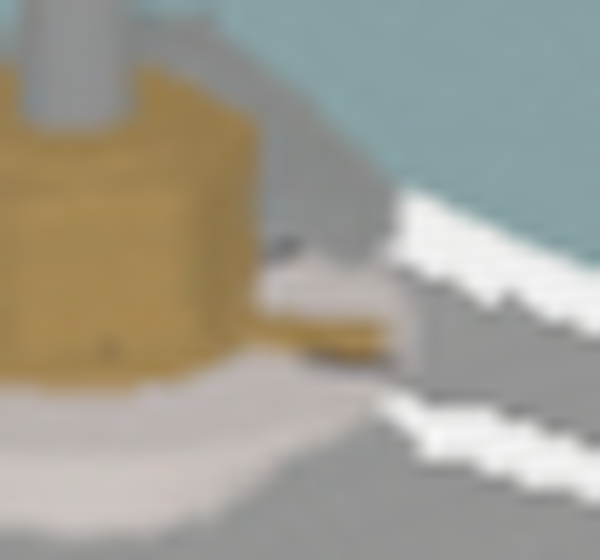

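```bash
python3 -m pendant '[[0.01,0.39,0,0,0,-2.5,0.8],[0.03,0.79,0,0,0,-5,0.8],[0.08,1.18,0,0,0,-7.5,0.8],[0.14,1.57,0,0,0,-10,0.8],[0.14,1.57,0,0,0,-10,0.8]]' >/dev/null; python3 t.py;  python3 -c "
from h import *
cam('wrist','w20b.png')
im=cv2.imread('pics/w20b.png');cv2.imwrite('pics/w20c.png',cv2.resize(im[0:140,220:430],None,fx=3.8,fy=3.8,interpolation=cv2.INTER_CUBIC))"
```

```text
20.0 [ 0.512  -0.0693  0.2519] [-0.9 -0.8 -2.9] tq [-0.072  0.131 -0.098] yaw -159.24965043177778 2.5290995243776573
```

View pics/w20c.png

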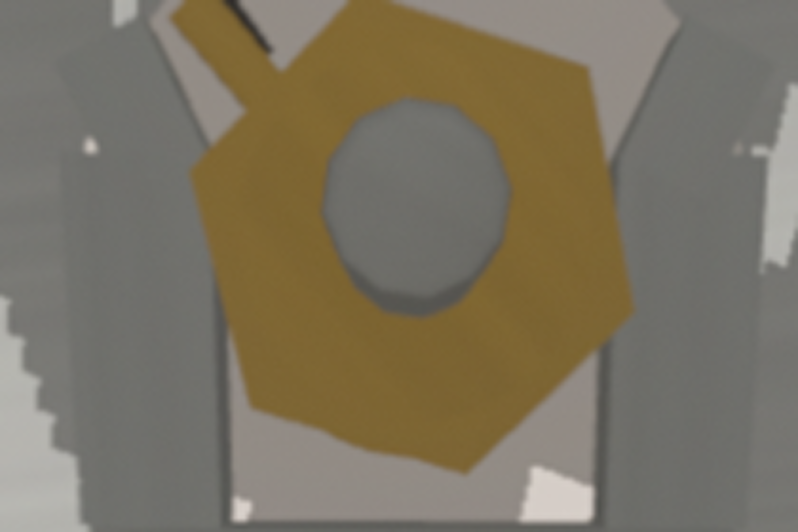

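```bash
python3 -m pendant '[[0.01,0.32,0,0,0,-2,0.8],[0.02,0.63,0,0,0,-4,0.8],[0.05,0.94,0,0,0,-6,0.8],[0.09,1.25,0,0,0,-8,0.8],[0.09,1.25,0,0,0,-8,0.8]]' >/dev/null; python3 t.py;  python3 -c "
from h import *
cam('wrist','w21b.png')
im=cv2.imread('pics/w21b.png');cv2.imwrite('pics/w21c.png',cv2.resize(im[0:140,220:430],None,fx=3.8,fy=3.8,interpolation=cv2.INTER_CUBIC))"
```

```text
20.55 [ 0.501  -0.0744  0.2519] [-1.4 -0.7 -1.4] tq [-0.03   0.223 -0.21 ] yaw -151.41684564811524 2.3772021215834216
```

View pics/w21c.png

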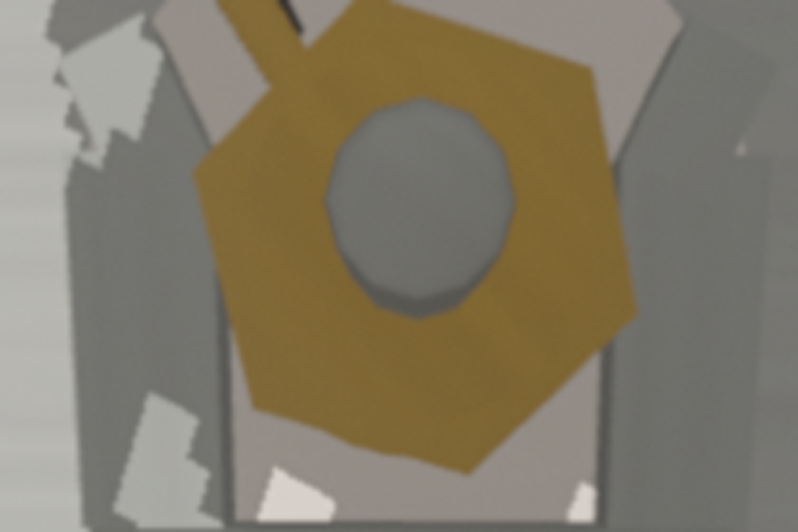

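```bash
python3 -m pendant '[[0,0.06,0,0,0,0,0.8],[0,0.12,0,0,0,0,0.8],[0,0.12,0,0,0,0,0.8]]' >/dev/null; python3 t.py;  python3 -c "
from h import *
cam('wrist','w22b.png')
im=cv2.imread('pics/w22b.png');cv2.imwrite('pics/w22c.png',cv2.resize(im[0:140,220:430],None,fx=3.8,fy=3.8,interpolation=cv2.INTER_CUBIC))"
```

```text
20.9 [ 0.5003 -0.0747  0.252 ] [ 1.   2.  -2.1] tq [ 0.414 -0.049  0.041] yaw -151.45944892025832 2.376806780055071
```

View pics/w22c.png

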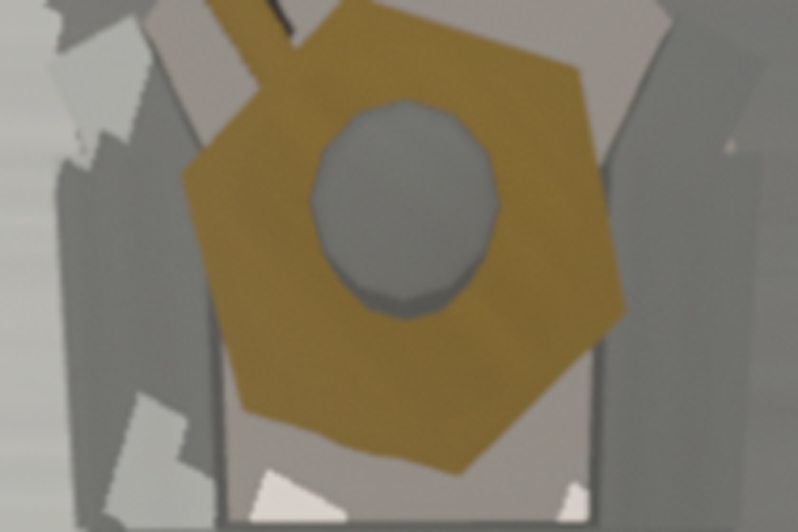

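```bash
python3 -m pendant '[[0.01,-0.4,0,0,0,2,0.8],[0.03,-0.75,0,0,0,4,0.8],[0.05,-1.0,0,0,0,6,0.8],[0.07,-1.16,0,0,0,7,0.8],[0.07,-1.16,0,0,0,7,0.8]]' >/dev/null; python3 t.py;  python3 -c "
from h import *
cam('wrist','w23b.png')
im=cv2.imread('pics/w23b.png');cv2.imwrite('pics/w23c.png',cv2.resize(im[0:140,220:430],None,fx=3.8,fy=3.8,interpolation=cv2.INTER_CUBIC))"
```

```text
21.45 [ 0.5107 -0.0699  0.2519] [-0.6  1.  -2.3] tq [ 0.086  0.175 -0.076] yaw -158.4490770286414 2.513612755367285
```

View pics/w23c.png

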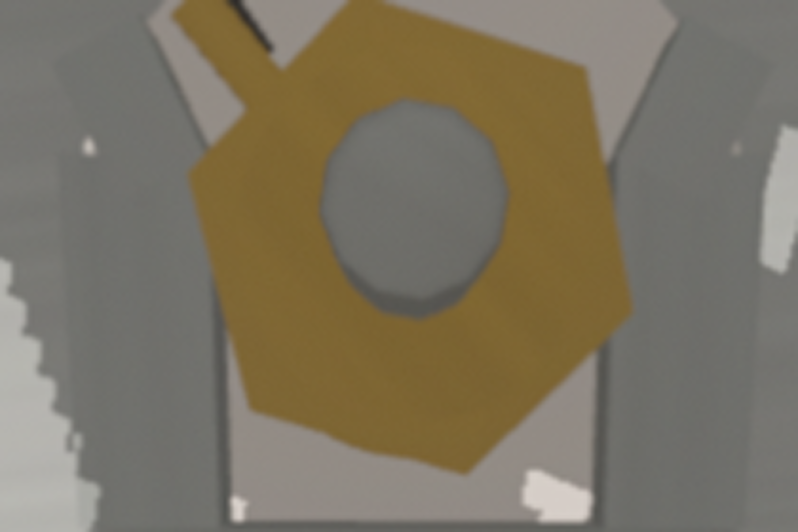

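```bash
python3 -m pendant '[[-0.2,0,0,0,0,0,0.8],[-0.4,0,0,0,0,0,0.8],[-0.6,0,0,0,0,0,0.8],[-0.6,0,0,0,0,0,0.8]]' >/dev/null; python3 t.py;  python3 -c "
from h import *
cam('wrist','w24b.png')
im=cv2.imread('pics/w24b.png');cv2.imwrite('pics/w24c.png',cv2.resize(im[0:140,220:430],None,fx=3.8,fy=3.8,interpolation=cv2.INTER_CUBIC))"
```

```text
21.9 [ 0.5083 -0.0641  0.252 ] [-2.4 -0.2 -1.2] tq [ 0.03   0.195 -0.111] yaw -158.4312948652561 2.5230291877293607
```

View pics/w24c.png

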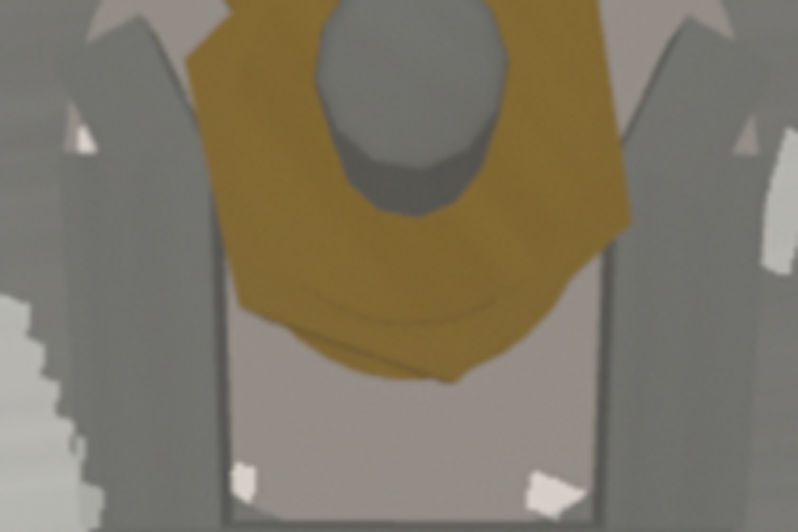

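Slides off easily. Drawing fully away.

```bash
python3 -m pendant '[[-0.5,0,0,0,0,0,0.8],[-1.0,0,0,0,0,0,0.8],[-1.6,0,0,0,0,0,0.8],[-2.4,0,0,0,0,0,0.8],[-3.4,0,0,0,0,0,0.8],[-4,0,0,0,0,0,0.8],[-4,0,-2,0,0,0,0.8],[-4,0,-5,0,0,0,0.8],[-4,0,-5,0,0,0,0.8]]' ; python3 t.py;  python3 -c "
from h import *
cam('wrist','w25b.png');cam('side','s25.png')
delta(.5937,.1552,.30,-110.45)
im=cv2.imread('pics/s25.png');cv2.imwrite('pics/s25c.png',cv2.resize(im[240:320,260:380],None,fx=6,fy=6,interpolation=cv2.INTER_CUBIC))"
```

```text
clock: 22.85
position: [0.4945, -0.0268, 0.3047]
eef_rot: [-0.001, 0.827, -0.562, 0.002]
ft_force: [0.8, 0.1, -3.2]
gripper_width: 0.0148
22.85 [ 0.4945 -0.0268  0.3047] [ 0.8  0.1 -3.2] tq [0.011 0.066 0.033] yaw -158.42295436026396 2.5901551024624334
delta cm [-13.26 -15.99   0.23] deg [-4.000e-02 -6.000e-02 -4.798e+01] pos [ 0.4937 -0.0269  0.3022] q [-0.18  0.45  1.78  0.    0.91  2.59]
```

View pics/w25b.png

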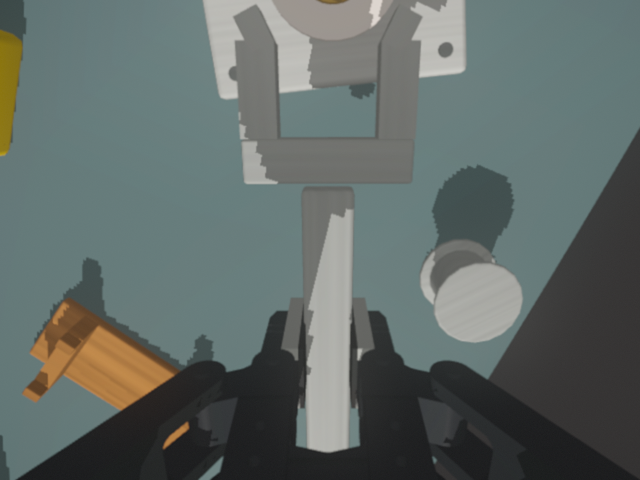

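View pics/s25c.png

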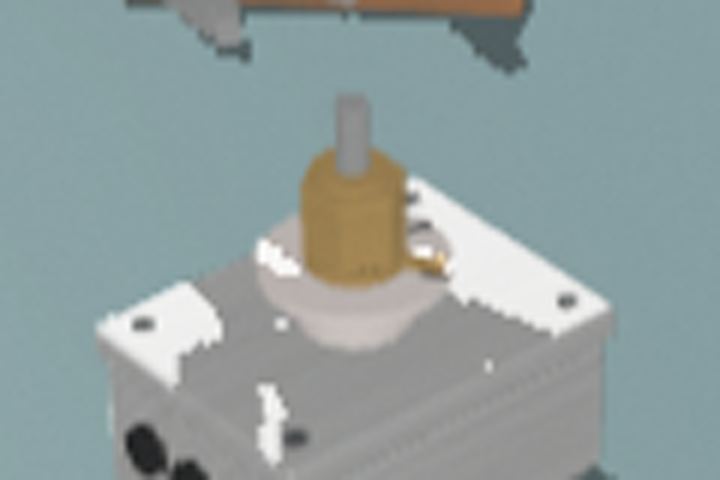

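```bash
python3 -m pendant '[[-1.5,-1.5,0,0,0,-3,0.8],[-4,-4.5,0,0,0,-10,0.8],[-6,-7,0,0,0,-18,0.8],[-8,-9.5,0,0,0,-26,0.8],[-10,-12,0,0,0,-34,0.8],[-12,-14.5,0,0,0,-41,0.8],[-13.3,-16,0,0,0,-47,0.8],[-13.3,-16,0,0,0,-48,0.8],[-13.3,-16,0,0,0,-48,0.8]]' ; python3 t.py;  python3 -c "
from h import *
cam('wrist','w26b.png')
delta(.5937,.1552,.1905,-110.45)"
```

```text
clock: 23.85
position: [0.5932, 0.1555, 0.3005]
eef_rot: [0.0, 0.984, -0.178, -0.001]
ft_force: [-0.3, -0.3, -2.6]
gripper_width: 0.0153
23.85 [0.5932 0.1555 0.3005] [-0.3 -0.3 -2.6] tq [-0.025  0.035 -0.002] yaw -110.45379053728827 2.0868359410850847
delta cm [ 0.06 -0.06 11.04] deg [ 0.07  0.1  -0.09] pos [0.5932 0.1549 0.3009] q [ 0.16  0.59  1.49 -0.    1.07  2.09]
```

View pics/w26b.png

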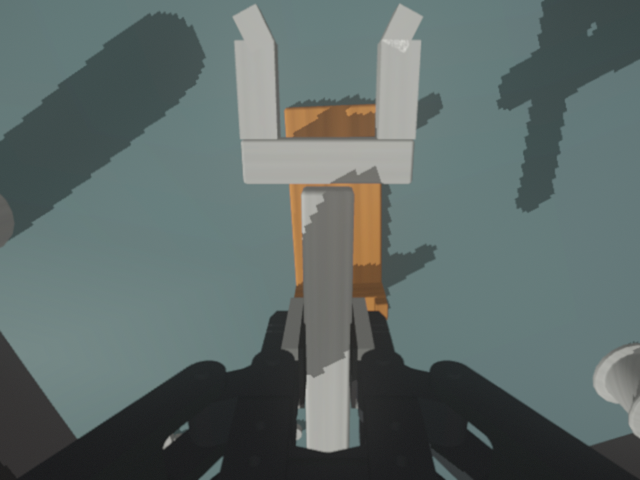

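```bash
python3 -m pendant '[[0.05,-0.03,3,0,0,0,0.8],[0.05,-0.03,6.5,0,0,0,0.8],[0.05,-0.03,9,0,0,0,0.8],[0.05,-0.03,10.2,0,0,0,0.8],[0.05,-0.03,10.7,0,0,0,0.8],[0.05,-0.03,11.1,0,0,0,0.8],[0.05,-0.03,11.1,0,0,0,0.8]]' ; python3 t.py;  python3 -c "
from h import *
cam('wrist','w27b.png');cam('side','s27.png')
im=cv2.imread('pics/s27.png');cv2.imwrite('pics/s27c.png',cv2.resize(im[180:300,260:400],None,fx=5,fy=5,interpolation=cv2.INTER_CUBIC))"
```

```text
clock: 24.6
position: [0.5945, 0.1553, 0.1915]
eef_rot: [-0.0, 0.984, -0.178, 0.0]
ft_force: [0.1, -0.1, -1.9]
gripper_width: 0.0144
24.6 [0.5945 0.1553 0.1915] [ 0.1 -0.1 -1.9] tq [ 0.045 -0.009  0.018] yaw -110.47647996820245 2.0865368224137515
```

View pics/w27b.png

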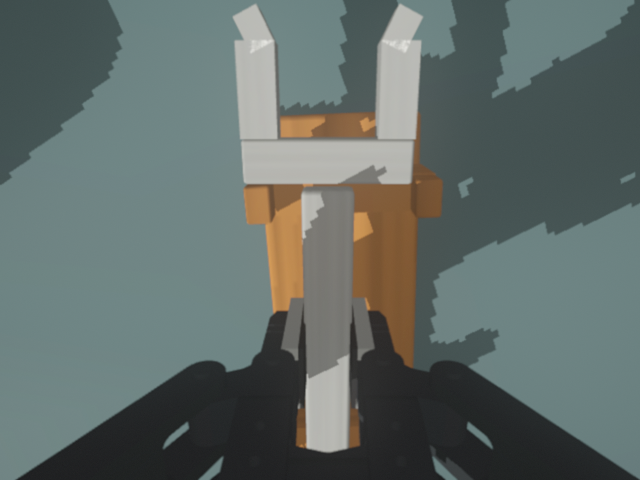

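View pics/s27c.png

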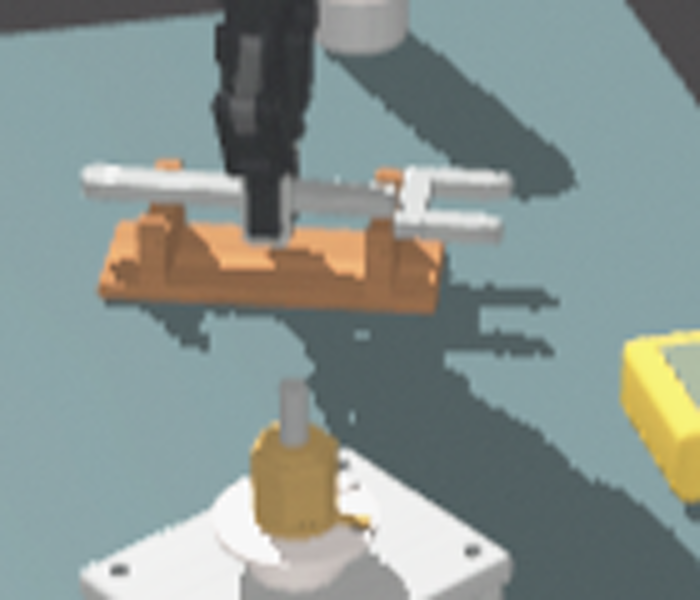

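```bash
python3 -m pendant '[[0,0,0.1,0,0,0,0.8],[0,0,0.2,0,0,0,0.8],[0,0,0.2,0,0,0,0.8]]' ; python3 t.py
```

```text
clock: 25.0
position: [0.5944, 0.1554, 0.1892]
eef_rot: [-0.0, 0.984, -0.178, 0.0]
ft_force: [0.3, 0.8, -0.5]
gripper_width: 0.0146
25.0 [0.5944 0.1554 0.1892] [ 0.3  0.8 -0.5] tq [ 0.021  0.002 -0.01 ] yaw -110.45211857033783 2.086342407475357
```

```bash
python3 -m pendant '[[0,0,0.04,0,0,0,0.8],[0,0,0.04,0,0,0,0.8]]' 20; python3 -m pendant '[[0,0,0,0,0,0,2.5],[0,0,0,0,0,0,5],[0,0,0,0,0,0,8.5],[0,0,0,0,0,0,8.5],[0,0,0,0,0,0,8.5],[0,0,-1,0,0,0,8.5],[0,0,-4,0,0,0,8.5],[0,0,-9,0,0,0,8.5],[0,0,-14,0,0,0,8.5],[0,0,-14,0,0,0,8.5]]'; python3 t.py; python3 -c "
from h import *
cam('wrist','w28b.png')
delta(.5447,-.16,.40,-150)"
```

```text
clock: 25.2
position: [0.5944, 0.1554, 0.1891]
eef_rot: [-0.0, 0.984, -0.177, 0.0]
ft_force: [-2.1, -0.2, 6.3]
gripper_width: 0.0147
clock: 26.2
position: [0.5958, 0.1557, 0.336]
eef_rot: [-0.002, 0.984, -0.177, 0.005]
ft_force: [-0.0, -0.1, 0.1]
gripper_width: 0.085
26.2 [0.5958 0.1557 0.336 ] [-0.  -0.1  0.1] tq [-0.013 -0.036 -0.038] yaw -110.43929203184406 2.0862667698143356
delta cm [ 6.35 31.3  -6.78] deg [-0.31 -0.27 39.55] pos [0.5951 0.1555 0.3329] q [ 0.16  0.55  1.46 -0.    1.13  2.09]
```

View pics/w28b.png

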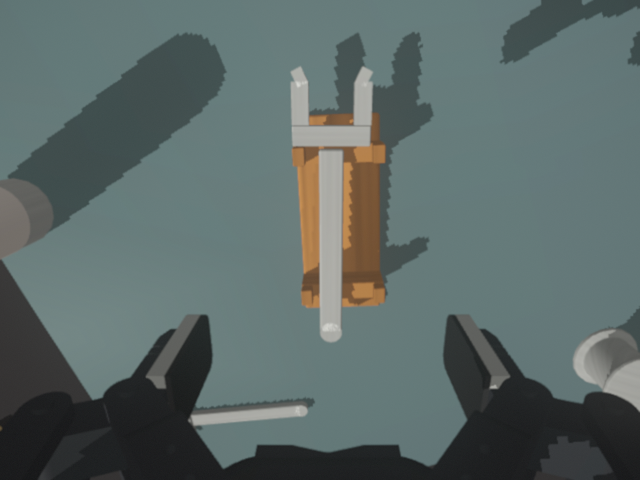

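```bash
python3 -m pendant '[[1,4,-3,0,0,0,8.5],[3,9,-6,0,0,0,8.5],[5,14,-6.5,0,0,0,8.5],[6,19,-6.5,0,0,0,8.5],[6.3,24,-6.5,0,0,0,8.5],[6.3,28.5,-6.5,0,0,0,8.5],[6.3,31,-6.5,0,0,0,8.5],[6.3,31,-6.5,0,0,0,8.5],[6.3,31,-6.5,0,0,0,8.5]]'; python3 -c "
from h import *
w=cam('wrist','w29b.png');cam('side','s29.png')
u,v=map(int,proj(w,[.5447,-.1537,.08]));print(u,v)
cv2.imwrite('pics/w29c.png',cv2.resize(w['color'][v-60:v+60,u-70:u+70,::-1],None,fx=5,fy=5,interpolation=cv2.INTER_CUBIC))"
```

```text
clock: 27.15
position: [0.5446, -0.1576, 0.3933]
eef_rot: [-0.0, 0.984, -0.178, -0.0]
ft_force: [0.2, 1.2, -0.2]
gripper_width: 0.085
321 223
```

View pics/w29c.png

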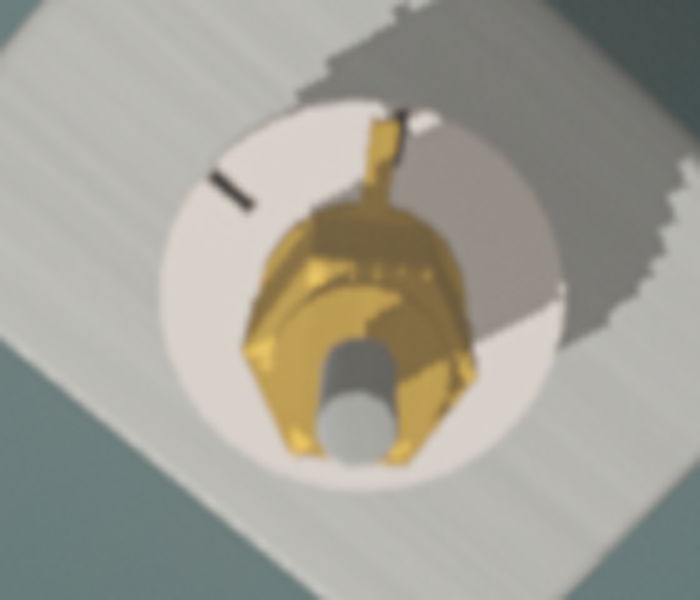

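View pics/s29.png

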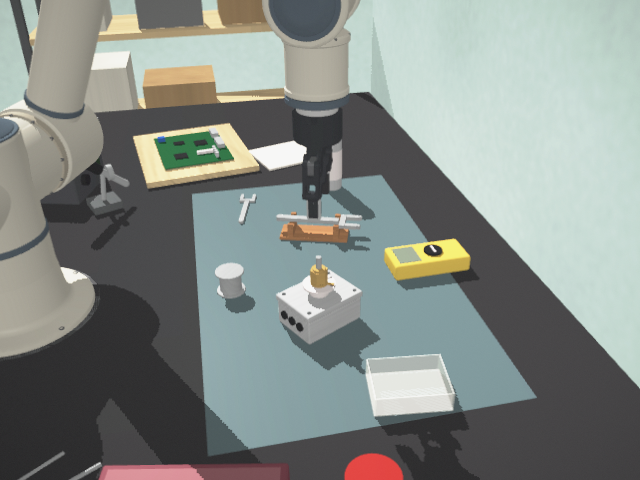

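```bash
python3 -c "
from h import *
w=cam('wrist')
f=lambda x,y,z:onz(w,x/5+251-.4,y/5+163-.4,z)[:2]
# flange circle centre from its outline extremes
C=np.mean([f(160,297,.08),f(566,297,.08),f(362,99,.08),f(358,490,.08)],0);print(C)
for n,x,y,z in[('start',212,175,.08),('start2',252,209,.08),('end',402,115,.08),('end2',397,160,.08),('tab',384,122,.0835),('tab',382,150,.0835),('tab',376,195,.0835)]:
    q=f(x,y,z)-C;print(n,np.degrees(np.arctan2(q[1],q[0])),np.hypot(*q)*1e3)
"
```

```text
[ 0.54543368 -0.15391374]
start 28.733840982786944 27.631159824402655
start2 29.01233878144119 20.255635785040564
end -32.56823929860082 27.190687935263906
end2 -34.4239809886398 20.827720870263196
tab -27.401425104842705 26.494307718279103
tab -27.91452309442572 22.57635531527063
tab -27.920945192483234 16.161279780298113
```

```bash
python3 -c "
from rig import manip
print(manip.sign_off())"
```

```text
the job is handed in; nothing more can be done
None
```

The gland nut is tightened and the job is handed in at about 27 s of the 72 s allowed. I got no verdict back.

- **Finger-tight:** I spun the nut about 80° clockwise with the fingers. It seated near the end of that, and the washer tab crept about 0.07 rad before I let go.
- **Wrench turn:** I took the larger wrench from its rest and turned the nut with about 72° of wrench swing, which includes the jaw play and the nut's springiness. I then eased the load off to roughly 1 N before drawing the wrench away.
- **Last tab check:** From above, the tab stands about 56° from the start mark, or roughly 0.98 rad. That is inside the 0.88–1.25 rad window but about 4° short of the second mark.
- **Wrench and bench:** The wrench is back on its rest where it started, and the gripper is open and clear of everything. The other objects look unmoved in the side view, judged by eye only.

**Off plan:** While I eased off, the jaws clung to the nut and turned it back about 18°, more than its springback. I brought it forward about 7° before drawing off, so the nut may sit up to a few degrees looser than its springback would leave it. The washer tab stayed put through this.

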